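# Core capsule into the sloping rest, heavy end down

## Task

Pick up the long steel core capsule from its black cradle by the middle, feel which of its two identical ends is the heavy one, and lay it in the sloping aluminium rest with the heavy end down, home against the stop at the bottom of the slope; the other way round it topples out. Let go and leave it lying there, and keep the wash bottle standing where it is.

Things in the scene. Friction and masses are not known exactly. Their poses are not given: they have to be found in the camera images.
- capsule: Sealed steel tube lying level, 190 mm long, 36 mm diameter, both ends alike. Origin: mid-length on its axis, 43 mm above the table; x along the tube. A hidden core fills one end (either; the axes do not tell): centre of mass 41 to 47 mm off the middle. Mass 0.42 to 0.66 kg; lifted by the middle it pulls over with 0.17 to 0.3 N m towards the heavy end. Grip firmly (about 80 N) or it turns.
- cradle: Fixed black plastic cradle holding the capsule at the start. Origin: centre of its underside; x along the capsule. Base 190 x 56 x 6 mm; two V blocks, each 26 mm long, centred 65 mm either side of the middle. Between them the capsule is free for the fingers, down to the base.
- channel: Fixed aluminium V channel sloping 25 degrees, low end towards the robot. Origin: where the capsule's middle lies when home, 105 mm up; x up the slope along the capsule's axis, y level, z square to the slope. The 90 degree V (51 mm wide at the top) carries only x = -95 to -26 mm; stop face at x = -95.5 mm. Round and under the origin it is free for fingers, down to an 8 mm base plate on the table.
- bottle: White plastic wash bottle with a blue cap and a thin bent blue spout, 60 mm diameter, 150 mm high, standing loose towards the far side of the table. Origin: centre of its underside, z up. To be left alone.
There are look-alikes about, which are no part of the job. There is more than one size of the capsule; the job needs the larger. Leave any turquoise look-alike of the part that bears channel alone.

How it is judged:
By the outcome, as a careful person would: the job done as asked, in the order asked, and still so for the second after the job is handed in, with the robot touching nothing.
It also fails if it takes over 40 s, if anything falls off the work surface, if the arm or the gripper's body presses on something with over 40 N, if the wrist force passes 120 N, or if a joint passes its speed limit or range.

## Robot

A 7-joint arm with a two-finger parallel gripper is mounted at the origin on the work surface. World frame = base frame: x ahead of the robot, y to its left, z up, the work surface at z = 0. Lengths are in m, angles in rad, forces in N, time in s.
With the tool pointing down it reaches from about 0.4 to 0.85 m from the base axis. Payload 4.5 kg.
Tool frame: the origin (TCP) lies between the finger pads; the fingertips stand 19 mm ahead of it and the grasp point (between the pads) is the TCP (r.nose_length is the distance from the TCP to the fingertips, in m); z points along the fingers, x is the direction in which the jaws open and shut, and the axes are right-handed (so a half turn about z gives the same grasp; the last joint's range is limited). The gripper opens to 88 mm and grips with 3 to 60 N. Pads are 18 mm wide; open, the fingers measure 123 mm over their backs; the gripper's body (75 mm by 187 mm) begins 45 mm behind the grasp point.
Start: joints at [1.282, 0.689, -0.195, 1.565, 0.157, 0.902, -0.215], TCP at [0.198, -0.593, 0.258] pointing down, gripper open.
Joint ranges: [-3.01, 3.01], [-0.46, 2.08], [-1.47, 1.51], [0.13, 2.56], [-1, 4.14], [0.04, 2.09], [-2.66, 2.66]. Speed limits (rad/s): [2.57, 2.57, 3.14, 3.14, 3.14, 3.14, 3.14].

## Interface

Orientations are given as a unit quaternion [x, y, z, w].
In Python, from plant import get_state, vision, r gives the robot as it stands.
- The arm moves only by the tool play_rows, never from a script. Its argument "deltas" is a list that holds one entry, the list of rows, each a list of 7 numbers: the gripper command: -1 is fully open, 1 is shut, values between are in proportion, then the shift along the tool's x, y, z normalised to -1 to 1, where 1 is 300 mm, then the turn, a rotation vector about the tool's x, y, z normalised to -1 to 1, where 1 is pi rad. A call has 1 to 5 rows; each row is the pose to reach, as a shift and turn from the pose measured when the call began, along the tool's axes at that moment, turning the shorter way round; what a row does not reach only later rows make up. A row lasts 1/8 s, in which the tool goes at most 62.5 mm and 10.7 degrees, less where a joint would pass 70% of its speed; a pose out of reach is approached as far as the arm can. A call with a number of a shift or a turn outside -1 to 1 is refused whole. A call with a gripper value outside its range is refused whole. The fingers move at their own pace and stop on an object; "force" is the grip in N (left out, the last holds). Time passes only in rows, so rows that repeat a pose let the fingers close. It gives the time, the measured TCP pose, the force and the opening at its end, in the units of the state.
- get_state(): the state, without advancing time (a new reading comes with each control period).
- vision.snapshot(name): name is "scene" or "side" or "wrist"; returns the picture (384x512x3 uint8, red, green, blue); there is no depth.
- vision.camera_model(name): a dict with "vfov" (degrees; the focal length in pixels is half the picture's height over the tangent of half this angle, whatever the lens; pixels are square), "cx", "cy" (the principal point, pixels), "world_to_cam" (4x4, takes a point from world to camera coordinates). Camera axes: x right, y up, looking along -z (the intrinsics and any distortion apply to the point x, -y, -z); pixel columns grow to the right and rows downward; lengths in m; the calibration is good to about 2 mm. A picture is of the moment at which its call begins: read the wrist's pose just before it. camera_model takes no time and is no camera call; for the wrist camera it gives the pose at the moment of the call.
- r.finish_job(): hands the job in, once; it reports no verdict.
The state is a dict: "clock": time; "q": joint angles; "qd": joint speeds; "joint_torque": joint torques, N m; "tool_pos": TCP position; "eef_rot": TCP orientation; "contact_force": force on the tool from outside, world axes, zero at the start; "moment": the same for the moment, N m; "opening": opening from 0.0 (shut) to 1.0 (fully open).
Only numpy, scipy, OpenCV 4.12 (cv2) and the standard library are available. Lean on these libraries where they do the work, as an engineer would, in place of code of your own. Each camera call takes 0.05 s, during which the arm holds its last target.

## Working session

There is one attempt and no reset: what is moved stays moved. The work goes in short steps, Python scripts to look and compute and a tool call to move; the robot and the scene stay as the last step left them, time stands still between calls to the robot, and variables do not carry over. Pictures are saved under pics/ and viewed, and the job is handed in when it is done.

Besides the shell and the picture viewer there is one more tool, called after ">>>" as name(argument=value, ...), one argument or row to a line, values as JSON. play_rows: Moves the arm, as the interface text tells. Scaled input: -1 to 1 covers 300 mm each way for a shift and pi rad each way for a turn. Its arguments: {"type":"object","properties":{"deltas":{"type":"array"},"force":{"type":"number"}},"required":["deltas"]}

```bash
ls; mkdir -p pics
cat > h.py <<'E'
import numpy as np,cv2
from plant import get_state,vision,r
from scipy.spatial.transform import Rotation as R
def snap(n,f):
    m=vision.camera_model(n);im=np.array(vision.snapshot(n));cv2.imwrite(f'pics/{f}.png',im[:,:,::-1]);np.save(f'pics/{f}.npy',im)
    np.savez(f'pics/{f}_m.npz',W=np.array(m['world_to_cam']),k=np.array([m['vfov'],m['cx'],m['cy']]))
    return im,m
def load(f):
    z=np.load(f'pics/{f}_m.npz');return np.load(f'pics/{f}.npy'),z['W'],z['k']
def ray(f,u,v):
    im,W,k=load(f);fl=192/np.tan(np.radians(k[0])/2)
    d=np.array([(u-k[1])/fl,-(v-k[2])/fl,-1]);C=np.linalg.inv(W)
    d=C[:3,:3]@d;return C[:3,3],d/np.linalg.norm(d)
def onz(f,u,v,z):
    o,d=ray(f,u,v);return o+d*(z-o[2])/d[2]
def proj(f,p):
    im,W,k=load(f);fl=192/np.tan(np.radians(k[0])/2)
    c=W[:3,:3]@np.array(p)+W[:3,3];return np.array([k[1]+fl*c[0]/-c[2],k[2]-fl*c[1]/-c[2]])
def tri(f1,p1,f2,p2):
    o1,d1=ray(f1,*p1);o2,d2=ray(f2,*p2)
    A=np.stack([d1,-d2],1);s=np.linalg.lstsq(A,o2-o1,rcond=None)[0]
    a=o1+d1*s[0];b=o2+d2*s[1];return (a+b)/2,np.linalg.norm(a-b)
E
python3 - <<'E'
from h import *
s=get_state();print(s)
for n in['scene','side','wrist']:
    im,m=snap(n,n+'0');print(n,{k:(np.round(v,3).tolist() if k=='world_to_cam' else v) for k,v in m.items()})
E
```

```text
pics
{'clock': 0.0, 'q': array([ 1.28176454,  0.68997443, -0.19450048,  1.56631221,  0.15729858,
        0.90251129, -0.21513456]), 'qd': array([-1.52535347e-03, -7.39601158e-04, -7.90152401e-05,  1.21557851e-03,
       -2.76075824e-03, -1.69981000e-03, -2.28463124e-03]), 'joint_torque': array([ 7.37255996e-04, -5.27564335e+01, -1.26657262e+00, -1.53432423e+01,
       -5.25271415e-02,  6.55346434e-03,  2.04329408e-04]), 'tool_pos': array([ 0.19804585, -0.59217454,  0.2569241 ]), 'eef_rot': array([ 8.11567953e-01, -5.84257336e-01, -7.75324396e-04, -4.71445275e-04]), 'contact_force': array([ 0.42120735, -0.09660433,  0.38863702]), 'moment': array([ 0.01516697,  0.00040724, -0.03322873]), 'opening': 1.0008438029594091}
scene {'vfov': 43.24118802688268, 'cx': 247.17617367603557, 'cy': 191.42835315956265, 'world_to_cam': [[-0.263, 0.965, 0.006, 0.138], [-0.826, -0.228, 0.515, 0.377], [0.499, 0.13, 0.857, -1.397], [0.0, 0.0, 0.0, 1.0]]}
side {'vfov': 55.75090525282432, 'cx': 252.9529530286672, 'cy': 196.66675998898722, 'world_to_cam': [[0.737, -0.676, 0.0, -0.383], [0.373, 0.406, 0.834, -0.286], [-0.564, -0.615, 0.551, -0.645], [0.0, 0.0, 0.0, 1.0]]}
wrist {'vfov': 62.559768732385514, 'cx': 255.20287123724776, 'cy': 187.3370387440289, 'world_to_cam': [[0.317, -0.948, -0.0, -0.626], [0.909, 0.304, -0.283, 0.038], [0.269, 0.09, 0.959, -0.389], [0.0, 0.0, 0.0, 1.0]]}
```

View pics/scene0.png

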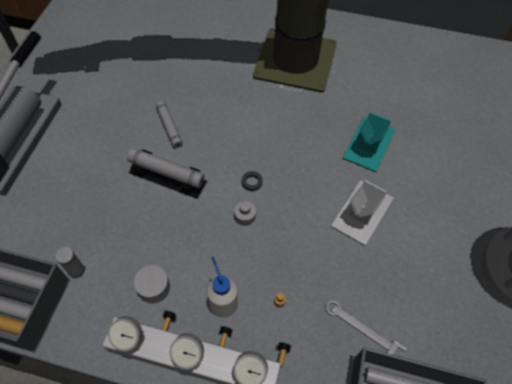

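View pics/side0.png

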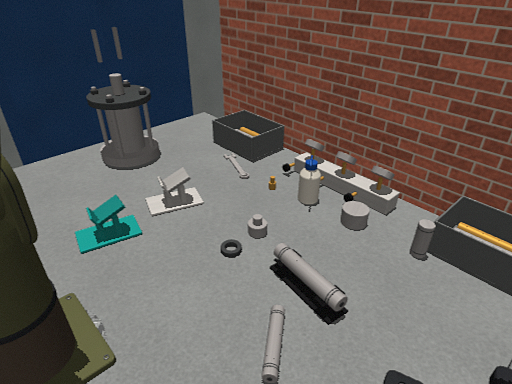

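View pics/wrist0.png

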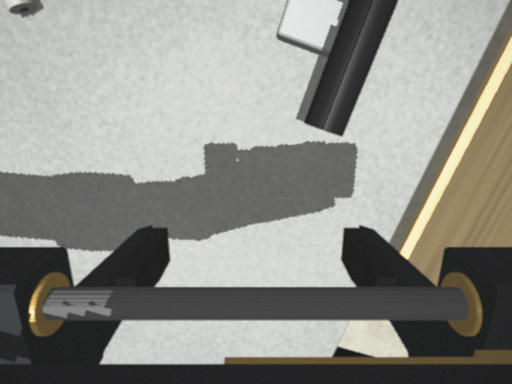

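The scene view shows:
- **Capsules:** a tube in a black cradle at (166,168), and a thinner bare tube at (168,124).
- **Channels:** a turquoise one at (370,140), and an aluminium one on a white plate at (364,207).
- **Bottle:** at (222,290).

The cradled tube is the larger capsule, and the aluminium channel is the target. I'll check both in enlarged crops.

Run:
```python
from h import *
a=load('scene0')[0][:,:,::-1];b=load('side0')[0][:,:,::-1]
def c(im,x,y,w,h,s):return cv2.resize(np.clip(im[y:y+h,x:x+w].astype(float)*1.4,0,255).astype(np.uint8),(w*s,h*s),interpolation=cv2.INTER_CUBIC)
t=np.hstack([c(a,115,90,100,110,4)[:300*1+140],c(a,320,150,95,110,4)])
cv2.imwrite('pics/c1.png',t)
t=np.hstack([c(b,260,230,100,130,4)[:],c(b,135,155,95,130,4)])
cv2.imwrite('pics/c2.png',t)
# sanity scale: 
for (f,uv,z) in [('scene0',(131,155),.043),('scene0',(202,181),.043),('scene0',(160,104),.012),('scene0',(179,144),.012)]: print(onz(f,*uv,z))
```

```text
[ 0.46204016 -0.30872462  0.043     ]
[ 0.48703244 -0.12062012  0.043     ]
[ 0.26741677 -0.31203319  0.012     ]
[ 0.37912028 -0.21913795  0.012     ]
```

View pics/c1.png

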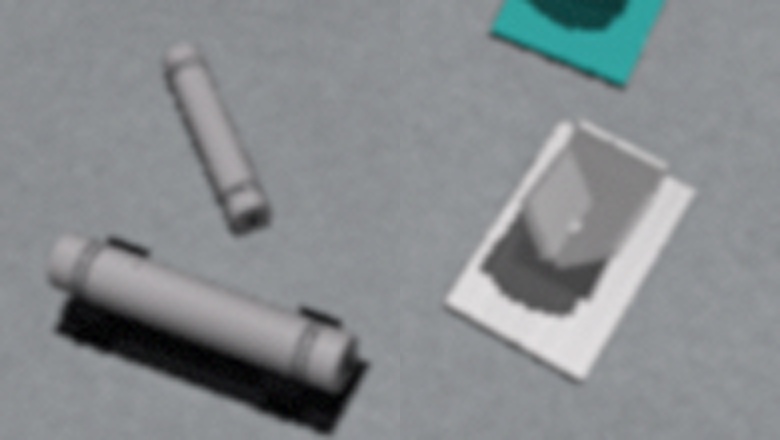

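View pics/c2.png

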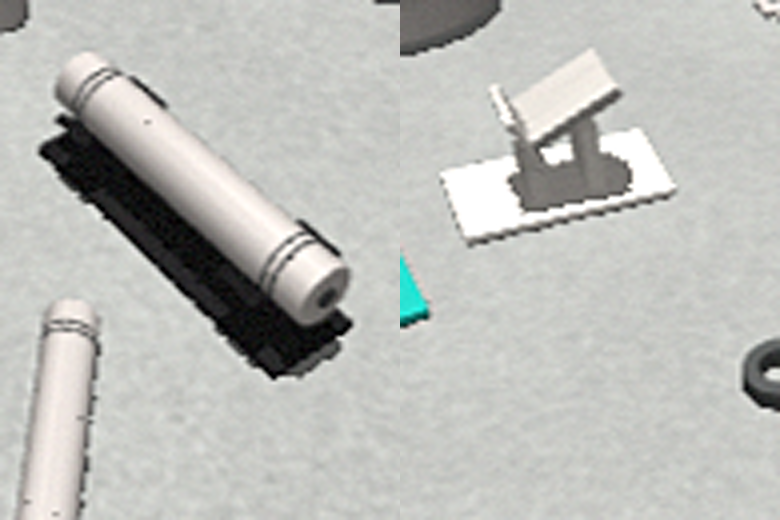

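Run:
```python
from h import *
a=load('scene0')[0][:,:,::-1];b=load('side0')[0][:,:,::-1]
def c(im,x,y,w,h,s):return cv2.resize(im[y:y+h,x:x+w],(w*s,h*s),interpolation=cv2.INTER_CUBIC)
cv2.imwrite('pics/c3.png',c(a,328,174,70,72,8));cv2.imwrite('pics/c4.png',c(b,140,158,70,60,10))
s=get_state();Rt=R.from_quat(s['eef_rot']).as_matrix()
W=load('wrist0')[1];C=np.linalg.inv(W);T=np.eye(4);T[:3,:3]=Rt;T[:3,3]=s['tool_pos']
print(np.round(np.linalg.inv(T)@C,3))
for n,ps in {'scene0':[(333,222),(365,245),(393,200)]}.items():
    for p in ps: print(onz(n,*p,.008))
```

```text
[[ 1.     0.    -0.001  0.001]
 [-0.    -0.959 -0.283 -0.074]
 [-0.001  0.283 -0.959 -0.127]
 [ 0.     0.     0.     1.   ]]
[0.49267795 0.19616621 0.008     ]
[0.53104374 0.27579895 0.008     ]
[0.39664457 0.32346163 0.008     ]
```

View pics/c3.png

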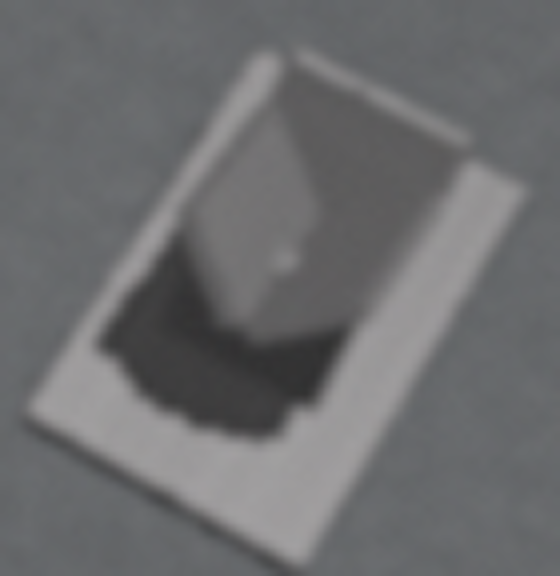

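View pics/c4.png

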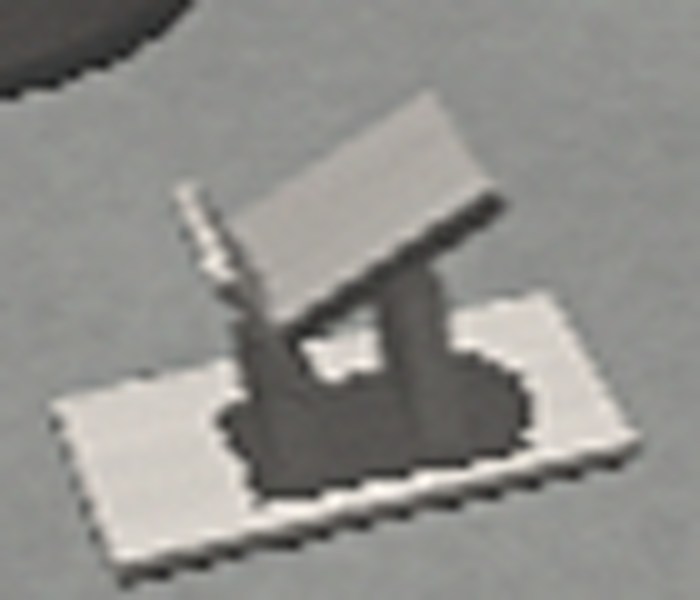

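The left crop confirms the ~190 mm tube in the black cradle. The aluminium V with its stop at the robot end stands on the white plate, whose corners in scene are (333,222), (365,245) and (393,200). I'll look at the capsule with the wrist camera first.

```bash
cat >> h.py <<'E'
def down(yaw,pitch_about=None):
    c,s=np.cos(yaw),np.sin(yaw)
    return np.array([[c,s,0],[s,-c,0],[0,0,-1.]])
def delta(p,Rm):
    s=get_state();Rt=R.from_quat(s['eef_rot'])
    d=Rt.inv().apply(np.array(p)-s['tool_pos'])/.3
    w=(Rt.inv()*R.from_matrix(Rm)).as_rotvec()/np.pi
    print('shift',np.round(d,4),'turn',np.round(w,4),'mm',np.round(d*300,1),'deg',np.round(w*180,1));return d,w
E
python3 -c "
from h import *
delta([.479,-.185,.28],down(np.radians(-7.6)))"
```

```text
shift [-0.9906 -1.3187 -0.0751] turn [-2.00e-04  4.00e-04 -3.55e-01] mm [-297.2 -395.6  -22.5] deg [ -0.    0.1 -63.9]
```

>>> play_rows(
  deltas=[
    [[-1,-0.49,-0.66,-0.04,0,0,-0.25],[-1,-0.49,-0.66,-0.04,0,0,-0.25],[-1,-0.49,-0.66,-0.04,0,0,-0.25],[-1,-0.49,-0.66,-0.04,0,0,-0.25],[-1,-0.49,-0.66,-0.04,0,0,-0.25]],
  ],
)

```text
clock: 0.78
tool_pos: [0.3428, -0.3855, 0.2699]
eef_rot: [0.975, -0.224, 0.001, -0.002]
contact_force: [-0.1, -0.3, 0.4]
opening: 1.001
```

```bash
python3 -c "
from h import *
delta([.479,-.185,.28],down(np.radians(-7.6)))"
```

```text
shift [ 0.1174 -0.7996 -0.0307] turn [-0.0012 -0.0003 -0.1013] mm [  35.2 -239.9   -9.2] deg [ -0.2  -0.  -18.2]
```

>>> play_rows(
  deltas=[
    [[-1,0.12,-0.8,-0.03,0,0,-0.1],[-1,0.12,-0.8,-0.03,0,0,-0.1],[-1,0.12,-0.8,-0.03,0,0,-0.1],[-1,0.12,-0.8,-0.03,0,0,-0.1],[-1,0.12,-0.8,-0.03,0,0,-0.1]],
  ],
)

```text
clock: 1.4
tool_pos: [0.4829, -0.1808, 0.2802]
eef_rot: [0.998, -0.064, 0.002, -0.003]
contact_force: [-0.4, -0.3, -1.0]
opening: 1.002
```

```bash
python3 -c "
from h import *
s=get_state();print(s['tool_pos'],s['q'],s['moment'])
snap('wrist','w1')"
```

```text
[ 0.48286416 -0.1807784   0.28024083] [ 0.59240083  0.5476227  -0.50463437  1.85695152  0.34250742  0.81987337
 -0.21466367] [-0.14395751 -0.03981157 -0.01275302]
```

View pics/w1.png

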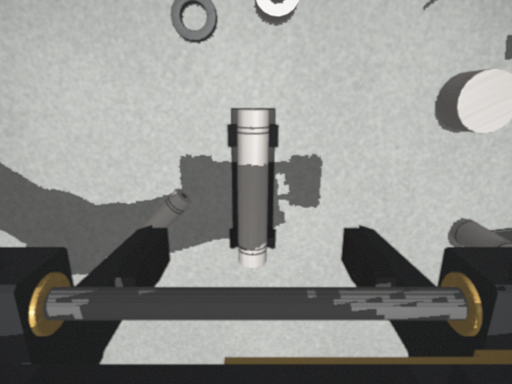

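The capsule stands nearly upright in the wrist view. Its ends are at (253,108) and (252,265), with the cradle's V blocks visible beside it and nothing in the finger gap.

Run:
```python
from h import *
im=load('w1')[0].astype(int);g=im.sum(2)/3
for v in (108,115,122,145,155,175,190,205,220,250,258,263,266):
    print(v,g[v,224:284:2].astype(int).tolist())
for z in (.043,.061): print(z,[np.round(onz('w1',*p,z),4).tolist() for p in((253,108),(252.5,265))])
P=[proj('w1',(.4745+dx,-.2147+dy,z)) for dx,dy,z in((0,0,.043),)];print(P)
```

```text
108 [199, 198, 194, 170, 102, 100, 106, 114, 115, 119, 117, 113, 113, 122, 128, 126, 120, 115, 110, 114, 115, 116, 113, 107, 105, 122, 189, 195, 196, 202]
115 [193, 195, 195, 166, 81, 86, 87, 133, 165, 190, 205, 211, 217, 221, 228, 234, 237, 229, 219, 209, 189, 170, 125, 88, 87, 88, 184, 195, 198, 197]
122 [200, 199, 196, 167, 78, 84, 85, 132, 166, 190, 206, 209, 218, 220, 227, 234, 235, 228, 218, 208, 186, 168, 121, 85, 87, 91, 186, 203, 207, 207]
145 [199, 187, 89, 45, 41, 43, 54, 127, 165, 190, 204, 212, 218, 221, 227, 232, 233, 223, 212, 200, 180, 157, 93, 41, 43, 42, 49, 143, 202, 196]
155 [196, 197, 204, 188, 81, 75, 79, 127, 165, 189, 201, 209, 217, 222, 227, 232, 230, 222, 212, 198, 179, 155, 99, 77, 76, 140, 207, 202, 203, 198]
175 [97, 97, 100, 99, 50, 34, 39, 87, 99, 104, 105, 106, 108, 108, 110, 111, 109, 107, 104, 103, 99, 91, 50, 34, 33, 89, 190, 209, 196, 198]
190 [98, 97, 98, 97, 55, 30, 37, 81, 99, 104, 106, 108, 110, 109, 110, 111, 110, 109, 104, 105, 100, 91, 44, 32, 33, 84, 110, 197, 203, 198]
205 [97, 98, 96, 99, 62, 32, 36, 81, 100, 104, 109, 107, 110, 113, 112,
[... 284 characters left out ...]
 145, 152, 159, 155, 180, 181, 138, 145, 200, 197, 187, 194, 193, 193, 198, 191]
258 [200, 195, 194, 198, 194, 195, 193, 161, 167, 192, 213, 217, 220, 226, 225, 224, 217, 207, 202, 189, 157, 159, 197, 198, 205, 198, 198, 196, 195, 197]
263 [197, 199, 197, 191, 191, 191, 190, 188, 181, 192, 213, 218, 220, 225, 223, 223, 217, 207, 201, 184, 169, 192, 199, 198, 196, 192, 195, 197, 198, 194]
266 [196, 198, 195, 193, 189, 186, 189, 190, 195, 197, 205, 213, 218, 223, 222, 220, 213, 202, 195, 192, 191, 196, 196, 197, 200, 198, 196, 193, 193, 193]
0.043 [[0.4907, -0.1227, 0.043], [0.4643, -0.3181, 0.043]]
0.061 [[0.4908, -0.122, 0.061], [0.4657, -0.3078, 0.061]]
[array([249.65520508, 187.95587192])]
```

Run:
```python
from h import *
g=load('w1')[0].astype(int).sum(2)//3
print('cap col253',[(v,int(g[v,253])) for v in list(range(104,138))+list(range(243,274))])
print('col229',[(v,int(g[v,230])) for v in list(range(118,152))+list(range(222,252))])
print('col276',[(v,int(g[v,274])) for v in list(range(118,152))+list(range(222,252))])
```

```text
cap col253 [(104, 200), (105, 199), (106, 199), (107, 181), (108, 130), (109, 134), (110, 189), (111, 225), (112, 231), (113, 231), (114, 231), (115, 232), (116, 231), (117, 231), (118, 230), (119, 230), (120, 231), (121, 231), (122, 231), (123, 231), (124, 232), (125, 231), (126, 222), (127, 163), (128, 131), (129, 172), (130, 227), (131, 226), (132, 189), (133, 139), (134, 169), (135, 226), (136, 232), (137, 231), (243, 114), (244, 111), (245, 113), (246, 112), (247, 111), (248, 107), (249, 108), (250, 146), (251, 204), (252, 213), (253, 169), (254, 129), (255, 174), (256, 222), (257, 225), (258, 225), (259, 224), (260, 224), (261, 224), (262, 224), (263, 223), (264, 224), (265, 222), (266, 222), (267, 216), (268, 200), (269, 198), (270, 198), (271, 195), (272, 190), (273, 188)]
col229 [(118, 167), (119, 170), (120, 169), (121, 170), (122, 167), (123, 149), (124, 89), (125, 45), (126, 41), (127, 37), (128, 39), (129, 40), (130, 40), (131, 41), (132, 40), (133, 41), (134, 41), (135, 40), (136, 40), (137, 43), (138, 40), (139, 39), (140, 38), (141, 40), (142, 39), (143, 42), (144, 38
[... 444 characters left out ...]
9, 95), (120, 92), (121, 92), (122, 91), (123, 81), (124, 56), (125, 39), (126, 41), (127, 40), (128, 40), (129, 37), (130, 43), (131, 42), (132, 40), (133, 42), (134, 38), (135, 40), (136, 43), (137, 41), (138, 38), (139, 42), (140, 42), (141, 42), (142, 41), (143, 40), (144, 40), (145, 42), (146, 53), (147, 80), (148, 103), (149, 112), (150, 116), (151, 129), (222, 97), (223, 92), (224, 92), (225, 96), (226, 108), (227, 131), (228, 144), (229, 88), (230, 43), (231, 44), (232, 51), (233, 54), (234, 50), (235, 53), (236, 51), (237, 56), (238, 57), (239, 57), (240, 57), (241, 62), (242, 68), (243, 67), (244, 69), (245, 69), (246, 68), (247, 88), (248, 139), (249, 180), (250, 194), (251, 195)]
```

Run:
```python
from h import *
print('cam',np.linalg.inv(load('w1')[1])[:3,3])
P={v:onz('w1',u,v,.061) for u,v in((253.3,110),(253.3,128),(253.3,133.3),(252.6,248.9),(252.6,254),(252.5,268))}
for v in P:print(v,P[v])
for a,b in((110,268),(128,254),(133.3,248.9)):
    d=P[a]-P[b];print('len',np.linalg.norm(d),'mid',(P[a]+P[b])/2,'yaw',np.degrees(np.arctan2(d[1],d[0])))
# axis dir via z=.043 silhouettes mids
a=onz('w1',253.3,122,.043);b=onz('w1',252.6,220,.043);d=a-b;print(a,b,np.degrees(np.arctan2(d[1],d[0])))
```

```text
cam [ 0.49287011 -0.10953792  0.40781032]
110 [ 0.49081534 -0.12413948  0.061     ]
128 [ 0.48834732 -0.14294109  0.061     ]
133.3 [ 0.48760581 -0.14858998  0.061     ]
248.9 [ 0.46868871 -0.28618829  0.061     ]
254 [ 0.46779286 -0.29298043  0.061     ]
268 [ 0.46516476 -0.31196248  0.061     ]
len 0.1895664309207311 mid [ 0.47799005 -0.21805098  0.061     ] yaw 82.22334927572119
len 0.15144071225921465 mid [ 0.47807009 -0.21796076  0.061     ] yaw 82.1993929220582
len 0.13889259432050924 mid [ 0.47814726 -0.21738914  0.061     ] yaw 82.1720157420706
[ 0.48898695 -0.13801375  0.043     ] [ 0.47260171 -0.25617356  0.043     ] 82.10513380760925
```

Run:
```python
from h import *
a=onz('scene0',351,201,.094);b=onz('scene0',373.6,212,.094)
d=b-a;print(a,b,np.linalg.norm(d),np.degrees(np.arctan2(d[1],d[0]))-90)
psi=np.radians(-22);o=(a+b)/2+.026*np.cos(np.radians(25))*np.array([np.cos(psi),np.sin(psi),0]);print(o)
p=o-.07*np.array([np.cos(psi),np.sin(psi),0]);p[2]=.3
delta(p,down(np.radians(68)))
```

```text
[0.47945172 0.21950924 0.094     ] [0.49352683 0.27037539 0.094     ] 0.052777589114941494 -15.467243337019454
[0.50833744 0.23611509 0.094     ]
shift [-0.3213 -1.4587 -0.0628] turn [-0.0007 -0.0012 -0.4203] mm [ -96.4 -437.6  -18.8] deg [ -0.1  -0.2 -75.7]
```

>>> play_rows(
  deltas=[
    [[-1,-0.2,-0.9,-0.06,0,0,-0.26],[-1,-0.2,-0.9,-0.06,0,0,-0.26],[-1,-0.2,-0.9,-0.06,0,0,-0.26],[-1,-0.2,-0.9,-0.06,0,0,-0.26],[-1,-0.2,-0.9,-0.06,0,0,-0.26]],
  ],
)

```text
clock: 2.08
tool_pos: [0.457, 0.0922, 0.2988]
eef_rot: [0.942, 0.336, 0.002, -0.001]
contact_force: [1.3, -0.3, 0.6]
opening: 0.999
```

```bash
python3 -c "
from h import *
delta([.443,.262,.3],down(np.radians(68)))"
```

```text
shift [ 0.3227 -0.4675 -0.0021] turn [-1.000e-04 -1.400e-03 -1.593e-01] mm [  96.8 -140.2   -0.6] deg [ -0.   -0.2 -28.7]
```

>>> play_rows(
  deltas=[
    [[-1,0.32,-0.47,0,0,0,-0.16],[-1,0.32,-0.47,0,0,0,-0.16],[-1,0.32,-0.47,0,0,0,-0.16],[-1,0.32,-0.47,0,0,0,-0.16]],
  ],
)

```text
clock: 2.58
tool_pos: [0.4421, 0.2636, 0.2991]
eef_rot: [0.828, 0.561, 0.002, -0.002]
contact_force: [-0.0, -1.1, -0.6]
opening: 1.001
```

```bash
python3 -c "
from h import *
s=get_state();print(s['tool_pos'],s['q'],s['moment'])
im,_=snap('wrist','w2')
cv2.imwrite('pics/w2b.png',cv2.resize(im[:,:,::-1],(768,576),interpolation=cv2.INTER_CUBIC))"
```

```text
[0.44206313 0.26359068 0.2991345 ] [-0.09887615  0.59987885 -0.86321504  1.82572511  0.54575822  0.96688334
 -0.00495922] [-0.03403167 -0.13354853  0.01708931]
```

View pics/w2b.png

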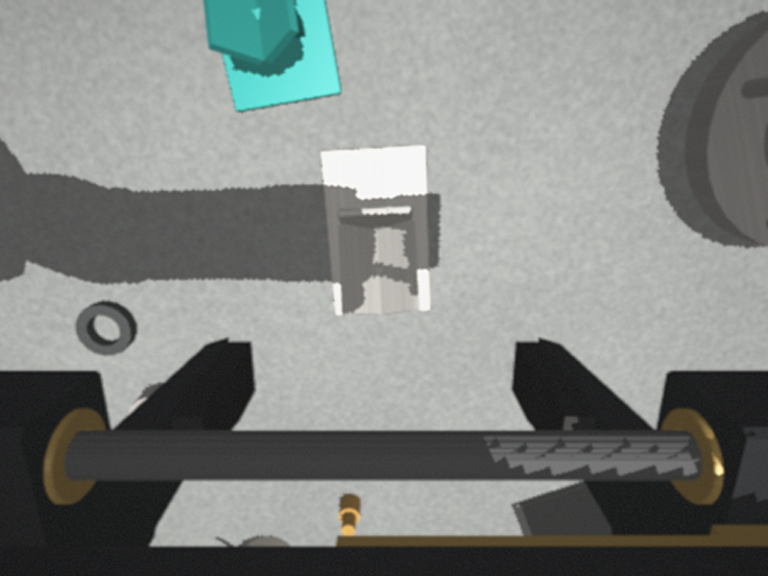

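The channel is at about (250,150) in the wrist view with its stop edge at (250,140). The turquoise look-alike is at (175,20). I'll enlarge the channel to pick corners.

```bash
python3 -c "
from h import *
im=load('w2')[0]
c=im[92:217,205:305,::-1];c=np.clip((c/255.)**.7*255,0,255).astype(np.uint8)
cv2.imwrite('pics/w2c.png',cv2.resize(c,None,fx=4.8,fy=4.8,interpolation=cv2.INTER_CUBIC))
psi=np.radians(-22)
for ps in(-15,-20,-25):
  psi=np.radians(ps);ch,sh=np.cos(psi),np.sin(psi);t=np.radians(25)
  Rc=np.array([[np.cos(t)*ch,-sh,-np.sin(t)*ch],[np.cos(t)*sh,ch,-np.sin(t)*sh],[np.sin(t),0,np.cos(t)]])
  print(ps,[np.round(proj('w2',np.array([.508,.236,.105])+Rc@np.array(p)),1).tolist() for p in((-.026,.0255,0),(-.026,-.0255,0),(-.0955,.0255,0),(-.0955,-.0255,0),(-.026,0,-.0255))])
"
```

```text
-15 [[273.7, 202.9], [228.3, 208.0], [266.6, 142.8], [222.5, 148.1], [252.2, 207.3]]
-20 [[275.7, 204.6], [230.0, 206.0], [273.3, 144.3], [228.9, 145.7], [253.1, 207.3]]
-25 [[277.4, 206.5], [231.8, 204.2], [279.8, 146.3], [235.4, 143.8], [254.1, 207.3]]
```

View pics/w2c.png

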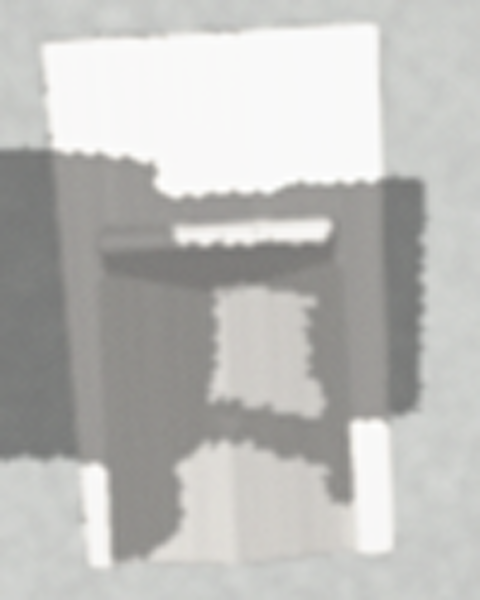

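Run:
```python
from h import *
from scipy.optimize import least_squares
cp=lambda x,y:(205+x/4.8,92+y/4.8)
def yaw(a,b):
    d=b-a;return np.degrees(np.arctan2(d[1],d[0]))
L0=onz('w2',*cp(43,45),.008);L1=onz('w2',*cp(92,567),.008);R0=onz('w2',*cp(380,24),.008);R1=onz('w2',*cp(391,552),.008)
print(L0,L1,yaw(L0,L1));print(R0,R1,yaw(R0,R1),'low edge',yaw(L0,R0)-90,np.linalg.norm(L0-R0))
a=onz('w2',*cp(110,565),.092);b=onz('w2',*cp(357,553),.092);print('upper',a,b,np.linalg.norm(a-b),yaw(a,b)-90)
# scene plate edges
A,B,C=[onz('scene0',*p,.008) for p in((328+28/8,174+410/8),(328+300/8,174+568/8),(328+525/8,174+190/8))]
print('scene plate',A,B,C,yaw(A,B)-90,yaw(C,B),np.linalg.norm(A-B),np.linalg.norm(B-C))
# side plate
s=[onz('side0',140+x/10,158+y/10,.008) for x,y in((52,402),(118,560),(635,440),(545,295))]
print('side plate',np.round(s,4).tolist(),[yaw(s[1],s[2]),yaw(s[0],s[3]),yaw(s[1],s[0])-90,yaw(s[2],s[3])-90])
# triangulate features scene/side: rim upper outer -y : scene left (351,201)?, stop etc
def T(sc,sd): return tri('scene0',sc,'side0',(140+sd[0]/10,158+sd[1]/10))
print('upper +y rim?',T((328+365/8,174+310/8),(430,90)),'upper -y rim',T((328+183/8,174+215/8),(500,195)))
```

```text
[0.3653637  0.23877604 0.008     ] [0.50613742 0.19217022 0.008     ] -18.31810767547952
[0.39356296 0.32391949 0.008     ] [0.53445374 0.27535497 0.008     ] -19.018881267544913 low edge -18.324717109802464 0.08969172392468439
upper [0.48094094 0.21582185 0.092     ] [0.49972455 0.27069855 0.092     ] 0.058002374670681096 -18.895433594171706
scene plate [0.50191332 0.19430171 0.008     ] [0.5307446  0.27688518 0.008     ] [0.39002236 0.32420164 0.008     ] -19.244953762372546 -18.58470954166181 0.08747155103001218 0.14846412727574884
side plate [[0.389, 0.3206, 0.008], [0.3639, 0.238, 0.008], [0.5024, 0.1898, 0.008], [0.5287, 0.2721, 0.008]] [np.float64(-19.178727637664778), np.float64(-19.126246507778614), np.float64(-16.949271132785455), np.float64(-17.699999779688795)]
upper +y rim? (array([0.49544   , 0.27014063, 0.09266719]), np.float64(0.0020444916011177427)) upper -y rim (array([0.47938054, 0.21690796, 0.08866582]), np.float64(0.007926464001462765))
```

Channel yaw is about -18.8° in all three views. The plate measures 88 x 148 mm and the V-end height agrees with the description. Origin is about (0.5105, 0.2363, 0.105). Next I go back to grasp the capsule at (0.478, -0.218), yaw 82.2°.

```bash
python3 -c "
from h import *
delta([.478,-.218,.15],down(np.radians(-7.8)))"
```

```text
shift [-1.4373  0.7065  0.4926] turn [-3.000e-04 -9.000e-04  4.212e-01] mm [-431.2  212.   147.8] deg [-0.1 -0.2 75.8]
```

>>> play_rows(
  deltas=[
    [[-1,-0.85,0.42,0.2,0,0,0.28],[-1,-0.85,0.42,0.2,0,0,0.28],[-1,-0.85,0.42,0.2,0,0,0.28],[-1,-0.85,0.42,0.2,0,0,0.28],[-1,-0.85,0.42,0.2,0,0,0.28]],
  ],
)

```text
clock: 3.25
tool_pos: [0.4626, -0.0299, 0.2373]
eef_rot: [0.989, 0.146, -0.0, 0.001]
contact_force: [0.2, 0.9, -0.8]
opening: 1.002
```

```bash
python3 -c "
from h import *
delta([.478,-.218,.13],down(np.radians(-7.8)))"
```

```text
shift [-0.1316  0.6147  0.3588] turn [0.0006 0.0002 0.1366] mm [-39.5 184.4 107.6] deg [ 0.1  0.  24.6]
```

>>> play_rows(
  deltas=[
    [[-1,-0.13,0.615,0.36,0,0,0.137],[-1,-0.13,0.615,0.36,0,0,0.137],[-1,-0.13,0.615,0.36,0,0,0.137],[-1,-0.13,0.615,0.36,0,0,0.137],[-1,-0.13,0.615,0.36,0,0,0.137]],
  ],
)

```text
clock: 3.88
tool_pos: [0.4748, -0.2242, 0.1281]
eef_rot: [0.997, -0.074, -0.003, 0.002]
contact_force: [-0.5, 0.6, 0.3]
opening: 1.0
```

```bash
python3 -c "
from h import *
s=get_state();print(s['tool_pos'])
snap('wrist','w3');delta([.478,-.218,.043],down(np.radians(-7.8)))"
```

```text
[ 0.47483678 -0.22422586  0.12805069]
shift [ 0.0057 -0.0128  0.2866] turn [ 0.001   0.0009 -0.0027] mm [ 1.7 -3.8 86. ] deg [ 0.2  0.2 -0.5]
```

View pics/w3.png

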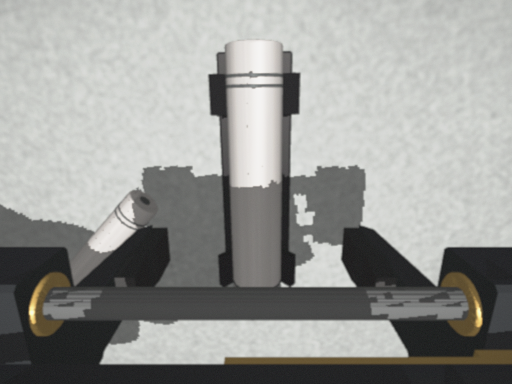

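The fingers straddle the capsule at columns 225-283, and the small tube at (125,215) stays outside the finger path. Descending.

>>> play_rows(
  deltas=[
    [[-1,0.006,-0.013,0.14,0,0,-0.003],[-1,0.006,-0.013,0.25,0,0,-0.003],[-1,0.006,-0.013,0.287,0,0,-0.003],[-1,0.006,-0.013,0.287,0,0,-0.003]],
  ],
)

```text
clock: 4.42
tool_pos: [0.478, -0.2175, 0.0433]
eef_rot: [0.998, -0.067, -0.002, 0.001]
contact_force: [0.0, 0.5, 0.5]
opening: 0.999
```

```bash
python3 -c "
from h import *
s=get_state();print(s['tool_pos'],s['contact_force'],s['moment'])
delta([.478,-.218,.043],down(np.radians(-7.8)))"
```

```text
[ 0.47804801 -0.21754717  0.04327662] [0.01153602 0.51203403 0.54810986] [ 0.00039689 -0.08994539  0.02280892]
shift [0.     0.0015 0.0009] turn [0.001  0.001  0.0004] mm [0.  0.5 0.3] deg [0.2 0.2 0.1]
```

>>> play_rows(
  deltas=[
    [[1,0,0,0,0,0,0],[1,0,0,0,0,0,0],[1,0,0,0,0,0,0],[1,0,0,0,0,0,0],[1,0,0,0,0,0,0]],
  ],
  force=60,
)

```text
clock: 5.05
tool_pos: [0.478, -0.2176, 0.0434]
eef_rot: [0.998, -0.067, -0.002, 0.002]
contact_force: [-0.5, 1.4, 0.8]
opening: 0.458
```

```bash
python3 -c "
from h import *
s=get_state();print(s['opening']*88,s['contact_force'],s['moment'])"
```

```text
40.28366858290097 [-0.52650872  1.42456386  0.78518214] [0.04483774 0.25025469 0.00876106]
```

>>> play_rows(
  deltas=[
    [[1,0,0,0,0,0,0],[1,0,0,-0.02,0,0,0],[1,0,0,-0.04,0,0,0],[1,0,0,-0.05,0,0,0],[1,0,0,-0.05,0,0,0]],
  ],
)

```text
clock: 5.68
tool_pos: [0.4786, -0.2176, 0.0586]
eef_rot: [0.998, -0.067, -0.001, 0.001]
contact_force: [-0.3, 0.7, -5.5]
opening: 0.385
```

```bash
python3 -c "
from h import *
for i in range(1):
  s=get_state();print(s['tool_pos'],s['opening']*88,s['contact_force'],s['moment'],'axis mom toolx',R.from_quat(s['eef_rot']).inv().apply(s['moment']))
snap('wrist','w4');snap('side','s4')
s=get_state();print(s['contact_force'],s['moment'])"
```

```text
[ 0.47856135 -0.21759931  0.05864468] 33.84765484805086 [-0.27657943  0.69622585 -5.51004616] [ 0.12187054 -0.12084213 -0.033241  ] axis mom toolx [0.13708674 0.1032486  0.0332741 ]
[-0.11318179 -0.91277757 -3.95017469] [ 0.15574033 -0.13308624  0.03344863]
```

View pics/s4.png

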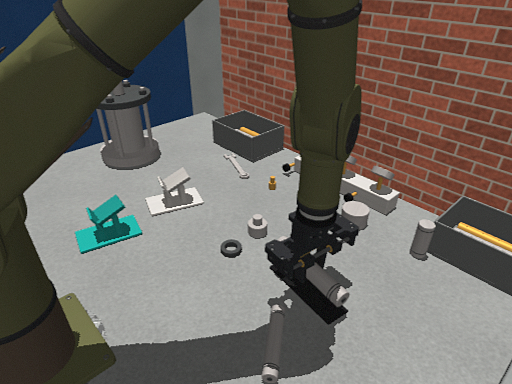

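View pics/w4.png

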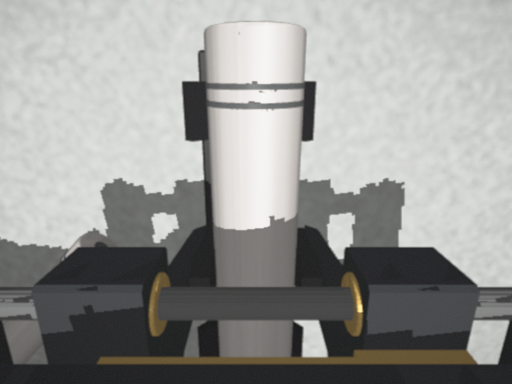

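Both views show the capsule held by the middle, just above the cradle. The first reading suggests the -y end is heavy, but the noise is close to the signal. I'll lift higher and average readings.

>>> play_rows(
  deltas=[
    [[1,0,0,-0.1,0,0,0],[1,0,0,-0.2,0,0,0],[1,0,0,-0.27,0,0,0],[1,0,0,-0.3,0,0,0],[1,0,0,-0.3,0,0,0]],
  ],
)

```text
clock: 6.4
tool_pos: [0.4784, -0.2174, 0.1483]
eef_rot: [0.998, -0.068, -0.001, 0.002]
contact_force: [-0.0, -0.2, -5.1]
opening: 0.382
```

```bash
python3 -c "
from h import *
M=[];F=[]
for i in range(12):
  s=get_state();M.append(s['moment']);F.append(s['contact_force']);vision.snapshot('side')
M=np.array(M);print(np.round(M.mean(0),3),np.round(M.std(0),3),np.mean(F,0),np.std(F,0),s['opening'])
Rt=R.from_quat(s['eef_rot']);print(Rt.inv().apply(M.mean(0)),s['tool_pos'])
snap('wrist','w5');snap('side','s5');im,_=snap('scene','sc5')
a=load('s5')[0][150:350,220:400,::-1];b=load('sc5')[0][90:290,60:240,::-1]
cv2.imwrite('pics/c5.png',cv2.resize(np.hstack([a,b]),None,fx=2.2,fy=2.2))
"
```

```text
[ 0.181 -0.12  -0.014] [0.031 0.034 0.035] [-0.01654787 -0.01438479 -5.19179738] [0.50434436 0.38579764 0.3689373 ] 0.3830996838252798
[0.19578178 0.09413352 0.01350633] [ 0.47846988 -0.21727729  0.14818862]
```

View pics/c5.png

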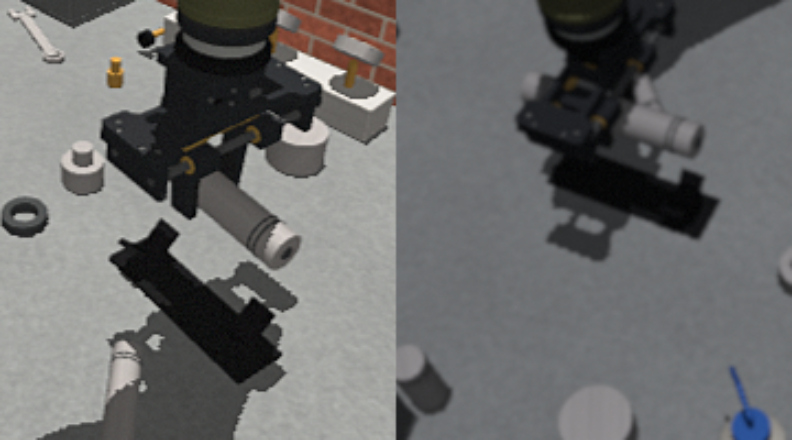

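View pics/w5.png

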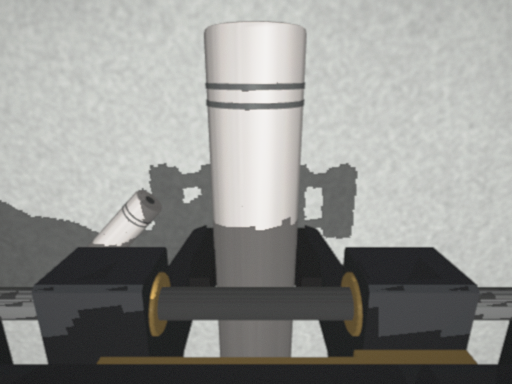

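The average moment about tool x is +0.196 N m with a load of 5.2 N, so the tool +y (world -y) end is heavy. The capsule hasn't turned in the grip: its end is at row 22 in both wrist views. For heavy end down, tool y must point down-slope, so I turn to yaw -108.8° with a tilt, carrying slowly.

```bash
cat >> h.py <<'E'
psi=np.radians(-18.8);_t=np.radians(25)
X=np.array([np.cos(_t)*np.cos(psi),np.cos(_t)*np.sin(psi),np.sin(_t)])
Y=np.array([-np.sin(psi),np.cos(psi),0]);Z=np.cross(X,Y)
O=np.array([.5105,.2363,.105]);RF=np.stack([-Y,-X,-Z],1)
E
python3 -c "
from h import *
delta([.47,-.06,.24],down(np.radians(-55)))"
```

```text
shift [-0.0994 -0.5149 -0.3069] turn [0.0013 0.0005 0.2626] mm [ -29.8 -154.5  -92.1] deg [ 0.2  0.1 47.3]
```

>>> play_rows(
  deltas=[
    [[1,-0.02,-0.1,-0.1,0,0,0.05],[1,-0.04,-0.2,-0.2,0,0,0.1],[1,-0.06,-0.3,-0.3,0,0,0.155],[1,-0.08,-0.41,-0.31,0,0,0.21],[1,-0.1,-0.51,-0.31,0,0,0.26]],
  ],
)

```text
clock: 7.78
tool_pos: [0.47, -0.0601, 0.2418]
eef_rot: [0.888, -0.46, 0.0, 0.001]
contact_force: [-0.3, -1.5, -5.1]
opening: 0.38
```

```bash
python3 -c "
from h import *
s=get_state();print(s['q'],s['tool_pos'],R.from_quat(s['eef_rot']).inv().apply(s['moment']))
delta([.45,.1,.26],down(np.radians(-95)))"
```

```text
[ 0.17625471  0.52578126 -0.22590062  2.02463871  0.20100157  0.61292105
 -1.14177366] [ 0.47002281 -0.0600833   0.2417922 ] [0.22414305 0.03341435 0.05057246]
shift [-0.4744 -0.2529 -0.0619] turn [ 0.0005 -0.0007  0.2233] mm [-142.3  -75.9  -18.6] deg [ 0.1 -0.1 40.2]
```

The moment followed the tool round (+0.22 about tool x at a different yaw), which confirms the heavy end.

>>> play_rows(
  deltas=[
    [[1,-0.1,-0.05,-0.02,0,0,0.045],[1,-0.19,-0.1,-0.03,0,0,0.09],[1,-0.285,-0.15,-0.04,0,0,0.135],[1,-0.38,-0.2,-0.05,0,0,0.18],[1,-0.474,-0.253,-0.06,0,0,0.223]],
  ],
)

```text
clock: 8.4
tool_pos: [0.4499, 0.1011, 0.2597]
eef_rot: [-0.675, 0.738, -0.001, -0.001]
contact_force: [-0.8, -1.0, -5.6]
opening: 0.382
```

```bash
python3 -c "
from h import *
s=get_state();print(s['q'],s['tool_pos'],R.from_quat(s['eef_rot']).inv().apply(s['moment']))
print(O+.09*Z+.012*X)
delta(O+.09*Z+.012*X,RF)"
```

```text
[-0.32827671  0.47718277  0.00868559  2.0446986  -0.00356032  0.62083462
 -1.97851302] [0.44986837 0.10114415 0.25973807] [ 0.24799522 -0.0078657   0.01468008]
[0.48478905 0.24505272 0.19163912]
shift [-0.4887 -0.0728  0.2259] turn [0.1382 0.0158 0.0747] mm [-146.6  -21.9   67.8] deg [24.9  2.9 13.5]
```

>>> play_rows(
  deltas=[
    [[1,-0.1,-0.015,0,0.028,0.003,0.015],[1,-0.2,-0.03,0.04,0.055,0.006,0.03],[1,-0.3,-0.045,0.1,0.083,0.01,0.045],[1,-0.4,-0.06,0.16,0.11,0.013,0.06],[1,-0.489,-0.073,0.226,0.138,0.016,0.075]],
  ],
)

```text
clock: 9.02
tool_pos: [0.4847, 0.2473, 0.1914]
eef_rot: [-0.568, 0.794, -0.176, 0.127]
contact_force: [-0.7, 0.7, -7.3]
opening: 0.382
```

```bash
python3 -c "
from h import *
s=get_state();print(s['q'],s['tool_pos'],R.from_quat(s['eef_rot']).inv().apply(s['moment']),s['contact_force'])
delta(O+.09*Z+.012*X,RF)
snap('wrist','w6');a,_=snap('side','s6');b,_=snap('scene','sc6')
c=np.hstack([a[120:260,90:270,::-1],b[110:250,290:470,::-1]])
cv2.imwrite('pics/c6.png',cv2.resize(c,None,fx=2.2,fy=2.2,interpolation=cv2.INTER_CUBIC))
F=[];M=[]
for i in range(4): 
  vision.snapshot('side');s=get_state();F.append(s['contact_force']);M.append(s['moment'])
print(np.mean(F,0),R.from_quat(s['eef_rot']).inv().apply(np.mean(M,0)))
"
```

```text
[-1.1146185   0.73898136  0.57180227  2.15783118  0.01246982  0.0969225
 -2.62638104] [0.48466126 0.24727393 0.19143714] [-0.72630097 -0.05685855  0.04790738] [-0.66282278  0.67456466 -7.34992277]
shift [ 0.0069 -0.0028  0.0006] turn [-0.0005  0.0005 -0.0002] mm [ 2.1 -0.8  0.2] deg [-0.1  0.1 -0. ]
[-0.19350173 -0.33867197 -5.09749246] [-0.58416899 -0.01301222  0.00079149]
```

View pics/c6.png

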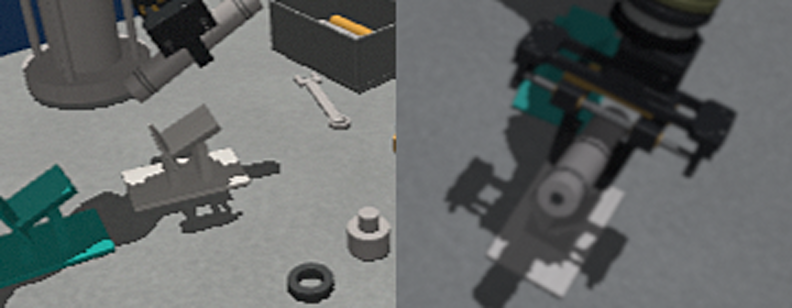

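View pics/w6.png

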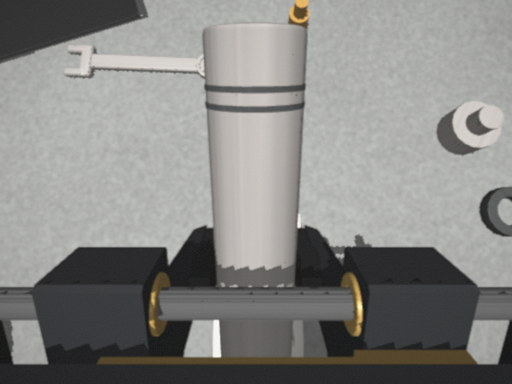

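The side and scene crops show the capsule held parallel to the V above the aluminium channel, with the turquoise one out of the way. The moment offset here comes with the 25° tilt, so I rely on the tool-down readings. Joints 6 and 7 are near their limits, so I descend in small, checked steps.

>>> play_rows(
  deltas=[
    [[1,0.007,0,0.03,0,0,0],[1,0.007,0,0.07,0,0,0],[1,0.007,0,0.11,0,0,0],[1,0.007,0,0.15,0,0,0]],
  ],
)

```text
clock: 9.88
tool_pos: [0.5055, 0.239, 0.1549]
eef_rot: [-0.567, 0.796, -0.176, 0.121]
contact_force: [0.6, 0.6, -4.5]
opening: 0.387
```

```bash
cat > st.py <<'E'
from h import *
s=get_state();Rt=R.from_quat(s['eef_rot']);print(np.round(s['q'],3),'ch xyz mm',np.round(np.array([X,Y,Z])@(s['tool_pos']-O)*1e3,1),'F ch',np.round(np.array([X,Y,Z])@s['contact_force'],1),'M tool',np.round(Rt.inv().apply(s['moment']),2))
delta(O+.012*X+.008*Z,RF)
E
python3 st.py
```

```text
[-1.035  0.812  0.519  2.134  0.049  0.043 -2.655] ch xyz mm [16.   1.  47.6] F ch [-1.6  0.8 -4.3] M tool [-0.63 -0.07  0.06]
shift [0.0021 0.0125 0.132 ] turn [ 0.0023 -0.0029 -0.0011] mm [ 0.6  3.7 39.6] deg [ 0.4 -0.5 -0.2]
```

The arm ran into the limits of joints 6 and 7 (0.043 and -2.655), so X drifted to 16 mm. At the start q2+q4+q6 = π, so zero is straight up. I'll fit that simple chain to the recorded poses to find a feasible branch (q5 near π looks right).

```bash
cat > kin.py <<'E'
import numpy as np
from scipy.spatial.transform import Rotation as R
from scipy.optimize import least_squares
D=[([1.28176454,.68997443,-.19450048,1.56631221,.15729858,.90251129,-.21513456],[.19804585,-.59217454,.2569241],[.811567953,-.584257336,-.000775,-.000471]),
([.59240083,.5476227,-.50463437,1.85695152,.34250742,.81987337,-.21466367],[.48286416,-.1807784,.28024083],[.998,-.064,.002,-.003]),
([-.09887615,.59987885,-.86321504,1.82572511,.54575822,.96688334,-.00495922],[.44206313,.26359068,.2991345],[.828,.561,.002,-.002]),
([.17625471,.52578126,-.22590062,2.02463871,.20100157,.61292105,-1.14177366],[.47002281,-.0600833,.2417922],[.888,-.46,0,.001]),
([-.32827671,.47718277,.00868559,2.0446986,-.00356032,.62083462,-1.97851302],[.44986837,.10114415,.25973807],[-.675,.738,-.001,-.001]),
([-1.1146185,.73898136,.57180227,2.15783118,.01246982,.0969225,-2.62638104],[.48466126,.24727393,.19143714],[-.568,.794,-.176,.127]),
([-1.035,.812,.519,2.134,.049,.043,-2.655],[.5055,.239,.1549],[-.567,.796,-.176,.121])]
ax=['z','y','z','y','z','y','z'];sg=[-1,1,-1,1,-1,1,-1]
def fk(q,p):
    M=np.eye(3);t=np.array([0,0,p[0]])
    tr=[(p[1],0),(0,p[2]),(p[3],0),(p[4],p[5]),(0,0),(p[6],0),(0,p[7])]
    for i in range(7):
        M=M@R.from_euler(ax[i],sg[i]*q[i]+ (p[8] if i==6 else p[9] if i==0 else 0)).as_matrix()
        t=t+M@np.array([tr[i][0],0,tr[i][1]])
    return t,M
def res(p):
    o=[]
    for q,t,r in D:
        a,M=fk(q,p);o+=list((a-t)*10);o+=list(3*(R.from_quat(r).inv()*R.from_matrix(M)).as_rotvec())
    return np.array(o)
best=None
for y in(0,np.pi,np.pi/2,-np.pi/2):
  for y0 in (0,np.pi):
    f=least_squares(res,[.33,0,.4,0,0,.4,0,.2,y,y0])
    if best is None or f.cost<best.cost:best=f
P=best.x
if __name__=='__main__':
    print(best.cost,np.round(P,4))
    print(np.round(res(P).reshape(-1,6)*np.array([100,100,100,19,19,19]),1))
E
python3 kin.py
```

```text
0.021266087797476883 [ 3.5520e-01  2.3000e-03  5.6640e-01 -1.1100e-02  6.9000e-03  3.2560e-01
 -2.5100e-02  3.3700e-01  3.0602e+00 -8.3300e-02]
[[-5.7 -2.2 -2.6  0.  -0.   0.1]
 [ 1.1  1.8  1.1 -0.   0.1  0.2]
 [ 0.3 -2.9  2.5 -0.1  0.   0.1]
 [ 2.2  7.5  1.1 -0.   0.   0.1]
 [-2.   7.4 -2.5 -0.  -0.   0.2]
 [-0.9 -1.2 -0.2 -0.   2.  -0.4]
 [ 0.5  0.2  0.5 -0.1  2.  -0.3]]
```

```bash
python3 - <<'E'
import re
s=open('kin.py').read()
s=s.replace("t=t+M@np.array([tr[i][0],0,tr[i][1]])","t=t+M@np.array([tr[i][0],p[10+i],tr[i][1]])").replace("y,y0])","y,y0]+[0]*7)")
s=s.replace("return np.array(o)","return np.array(o+list(.05*np.array(p[10:])))")
s=s.replace("print(np.round(res(P).","print(np.round(res(P)[:-7].")
open('kin.py','w').write(s)
E
python3 kin.py
```

```text
2.1943205451132066e-05 [ 3.4730e-01  3.0000e-04  5.6300e-01  1.0000e-04  1.0000e-04  3.4490e-01
  1.0000e-04  3.0680e-01 -3.1416e+00  3.0000e-04 -9.5000e-03 -9.5000e-03
 -1.3500e-02 -1.3500e-02 -1.0000e-04 -1.0000e-04  0.0000e+00]
[[ 0.   0.   0.  -0.  -0.  -0. ]
 [ 0.  -0.  -0.   0.   0.   0. ]
 [-0.   0.   0.  -0.1  0.  -0. ]
 [-0.  -0.  -0.  -0.   0.   0. ]
 [ 0.   0.  -0.  -0.  -0.   0. ]
 [-0.1 -0.   0.   0.  -0.  -0. ]
 [ 0.1  0.  -0.  -0.   0.  -0. ]]
```

The fit is now exact (0.1 mm). Next I find IK branches for the home pose and simulate the transition.

```bash
cat > ik.py <<'E'
from kin import *
lo=np.array([-3.01,-.46,-1.47,.13,-1,.04,-2.66]);hi=np.array([3.01,2.08,1.51,2.56,4.14,2.09,2.66])
psi=np.radians(-18.8);_t=np.radians(25)
X=np.array([np.cos(_t)*np.cos(psi),np.cos(_t)*np.sin(psi),np.sin(_t)])
Y=np.array([-np.sin(psi),np.cos(psi),0]);Z=np.cross(X,Y)
O=np.array([.5105,.2363,.105]);RF=np.stack([-Y,-X,-Z],1)
def err(q,t,M):
    a,m=fk(q,P);return np.r_[(t-a),R.from_matrix(M@m.T).as_rotvec()]
def jac(q):
    a,m=fk(q,P);J=np.zeros((6,7))
    for i in range(7):
        d=np.array(q,float);d[i]+=1e-5;b,n=fk(d,P);J[:3,i]=(b-a)/1e-5;J[3:,i]=R.from_matrix(n@m.T).as_rotvec()/1e-5
    return J
E
python3 - <<'E'
from ik import *
rng=np.random.default_rng(0);m=.03
for nm,t in(('home',O),('up90',O+.09*Z+.012*X)):
  sols=[]
  for k in range(150):
    q0=rng.uniform(lo,hi)
    f=least_squares(lambda q:err(q,t,RF),q0,bounds=(lo+m,hi-m),max_nfev=60)
    if f.cost<1e-9:sols.append(f.x)
  sols=np.array(sols);print(nm,len(sols))
  if len(sols):
    i=np.argsort(-np.min(np.minimum(sols-lo,hi-sols),1));print(np.round(sols[i[::max(1,len(i)//10)]],2))
E
```

```text
Traceback (most recent call last):
ValueError: Initial guess is outside of provided bounds
```

Run:
```python
from ik import *
rng=np.random.default_rng(0);m=.03
for nm,t in(('home',O),('up90',O+.09*Z+.012*X)):
  sols=[]
  for k in range(150):
    q0=rng.uniform(lo+m,hi-m)
    f=least_squares(lambda q:err(q,t,RF),q0,bounds=(lo+m,hi-m),max_nfev=60)
    if f.cost<1e-9:sols.append(f.x)
  sols=np.array(sols);print(nm,len(sols))
  if len(sols):
    i=np.argsort(-np.min(np.minimum(sols-lo,hi-sols),1));print(np.round(sols[i[::max(1,len(i)//10)]],2))
```

```text
home 33
[[-0.23  0.97 -0.84  2.11  1.64  1.03  2.17]
 [-0.46  0.86 -0.43  2.13  1.65  0.69  2.09]
 [-0.64  0.84 -0.12  2.14  1.7   0.47  2.01]
 [-0.72  0.84 -0.    2.14  1.74  0.38  1.96]
 [-0.85  0.86  0.22  2.15  1.92  0.22  1.76]
 [-0.87  0.86  0.26  2.15  1.97  0.2   1.7 ]
 [-0.93  0.88  0.35  2.15  2.23  0.14  1.44]
 [-1.08  0.96  0.64  2.16  4.05  0.17 -0.42]
 [-1.02  0.93  0.52  2.16  3.49  0.1   0.16]
 [-0.98  0.9   0.44  2.15  2.73  0.1   0.93]
 [-1.09  0.97  0.66  2.16  4.11  0.18 -0.47]]
up90 87
[[-0.14  0.89 -1.11  2.11  1.45  1.2   2.29]
 [-0.46  0.69 -0.49  2.13  1.36  0.72  2.33]
 [-0.81  0.66  0.06  2.14  1.22  0.37  2.46]
 [-1.17  0.77  0.68  2.16 -0.74  0.12 -1.87]
 [-1.15  0.76  0.65  2.16 -0.57  0.11 -2.04]
 [-1.13  0.75  0.61  2.16 -0.29  0.1  -2.32]
 [-1.11  0.74  0.58  2.16 -0.03  0.1  -2.58]
 [-1.11  0.74  0.57  2.16  0.    0.1  -2.61]
 [-1.11  0.74  0.57  2.16  0.01  0.1  -2.62]
 [-0.95  0.68  0.29  2.15  1.05  0.23  2.63]
 [-0.95  0.68  0.29  2.15  1.05  0.23  2.63]]
```

```bash
cat > sim.py <<'E'
from ik import *
def step(q,t,M,n=10,damp=.02):
    q=np.array(q,float)
    for _ in range(n):
        e=err(q,t,M)
        free=np.ones(7,bool)
        for it in range(4):
            J=jac(q)*free;dq=J.T@np.linalg.solve(J@J.T+damp**2*np.eye(6),e)
            bad=((q+dq<lo+.003)|(q+dq>hi-.003))&free
            if not bad.any():break
            free&=~bad
        q=q+np.clip(dq*free,-.05,.05)
    return q
def run(q,wps,label):
    # wps: list of (t,M)
    for k,(t,M) in enumerate(wps):
        q=step(q,t,M);e=err(q,t,M)
        if k%4==3 or k==len(wps)-1:print(label,k,np.round(q,2),'err mm %.1f deg %.1f'%(np.linalg.norm(e[:3])*1e3,np.degrees(np.linalg.norm(e[3:]))))
    return q
if __name__=='__main__':
    q=np.array([-1.035,.812,.519,2.134,.049,.043,-2.655])
    t0,M0=fk(q,P)
    for lab,T in(('tilt spin',O+.11*Z+.0*X),):
        lift=[(t0+(T-t0)*s,(RF)) for s in np.linspace(.2,1,5)]
        q1=run(q,lift,'lift')
        spin=[(T,RF@R.from_euler('z',-a,degrees=True).as_matrix()) for a in np.arange(10,361,10)]
        q2=run(q1,spin,'spin')
        dn=[(T+(O-T)*s,RF) for s in np.linspace(.1,1,10)]
        run(q2,dn,'down')
    # alt: go tool-down first
    Dn=np.array([[np.cos(a:=np.radians(-108.8)),np.sin(a),0],[np.sin(a),-np.cos(a),0],[0,0,-1.]])
    T=np.array([.45,.2,.28])
    from scipy.spatial.transform import Slerp
    S=Slerp([0,1],R.from_matrix(np.stack([RF,Dn])))
    q1=run(q,[(t0+(T-t0)*s,S(s).as_matrix()) for s in np.linspace(.2,1,5)],'Alift')
    q2=run(q1,[(T,Dn@R.from_euler('z',-a,degrees=True).as_matrix()) for a in np.arange(10,361,10)],'Aspin')
    U=O+.09*Z
    q3=run(q2,[(T+(U-T)*s,S(1-s).as_matrix()) for s in np.linspace(.2,1,5)],'Atilt')
    run(q3,[(U+(O-U)*s,RF) for s in np.linspace(.1,1,10)],'Adown')
E
python3 sim.py
```

```text
lift 3 [-1.14  0.73  0.58  2.17  0.03  0.1  -2.66] err mm 0.0 deg 0.0
lift 4 [-1.17  0.71  0.6   2.18  0.03  0.12 -2.66] err mm 0.0 deg 0.0
spin 3 [-1.13  0.69  0.53  2.18  0.37  0.14 -2.31] err mm 0.0 deg 0.0
spin 7 [-1.08  0.67  0.44  2.17  0.72  0.18 -1.96] err mm 0.0 deg 0.0
spin 11 [-0.96  0.64  0.24  2.17  1.04  0.28 -1.58] err mm 0.0 deg 0.0
spin 15 [-0.78  0.62 -0.04  2.16  1.21  0.45 -1.05] err mm 0.0 deg 0.0
spin 19 [-0.65  0.63 -0.25  2.15  1.27  0.57 -0.41] err mm 0.0 deg 0.0
spin 23 [-0.55  0.64 -0.41  2.15  1.3   0.67  0.26] err mm 0.0 deg 0.0
spin 27 [-0.47  0.66 -0.54  2.14  1.33  0.75  0.93] err mm 0.0 deg 0.0
spin 31 [-0.4   0.68 -0.65  2.14  1.35  0.83  1.62] err mm 0.0 deg 0.0
spin 35 [-0.35  0.71 -0.75  2.14  1.36  0.9   2.3 ] err mm 0.0 deg 0.0
down 3 [-0.34  0.79 -0.71  2.14  1.48  0.88  2.23] err mm 0.0 deg 0.0
down 7 [-0.33  0.87 -0.68  2.13  1.59  0.88  2.16] err mm 0.0 deg 0.0
down 9 [-0.32  0.92 -0.66  2.12  1.64  0.88  2.14] err mm 0.0 deg 0.0
Alift 3 [-0.66  0.52  0.17  1.99 -0.03  0.58 -2.39] err mm 0.0 deg 0.0
Alift 4 [-0.59  0.49  0.12  1.94 -0.08  0.
[... 330 characters left out ...]
  0.88 -1.46  1.9   0.92  1.28  0.07] err mm 0.0 deg 0.0
Aspin 23 [ 0.24  0.88 -1.46  1.9   0.93  1.28  0.77] err mm 0.0 deg 0.0
Aspin 27 [ 0.24  0.88 -1.46  1.9   0.93  1.28  1.47] err mm 0.0 deg 0.0
Aspin 31 [ 0.24  0.88 -1.46  1.9   0.93  1.28  2.17] err mm 0.0 deg 0.0
Aspin 35 [ 0.13  0.94 -1.46  2.1   1.07  1.2   2.51] err mm 87.8 deg 2.1
Atilt 3 [-0.03  0.94 -1.31  2.09  1.37  1.31  2.37] err mm 0.0 deg 0.0
Atilt 4 [-0.11  0.97 -1.25  2.13  1.47  1.35  2.24] err mm 0.0 deg 0.0
Adown 3 [-0.1   1.03 -1.21  2.13  1.55  1.34  2.23] err mm 0.0 deg 0.0
Adown 7 [-0.1   1.09 -1.17  2.12  1.62  1.34  2.22] err mm 0.0 deg 0.0
Adown 9 [-0.09  1.12 -1.15  2.11  1.66  1.33  2.22] err mm 0.0 deg 0.0
```

The simulation shows a clean way through: lift along Z, spin the tool a full -360° about its own axis at the tilted pose (joints 5 and 7 share it), then descend on the q7 ≈ +2.1 branch with good margins.

```bash
sed -i '/^delta/d' st.py; echo "
import sys
a=[float(v) for v in sys.argv[1:]]
delta(O+a[0]*X+a[1]*Z,RF)" >> st.py; python3 st.py 0 .11
```

```text
[-1.035  0.812  0.519  2.134  0.049  0.043 -2.655] ch xyz mm [16.   1.  47.6] F ch [-1.6  0.8 -4.3] M tool [-0.63 -0.07  0.06]
shift [ 0.0054  0.0549 -0.2077] turn [ 0.0023 -0.0029 -0.0011] mm [  1.6  16.5 -62.3] deg [ 0.4 -0.5 -0.2]
```

>>> play_rows(
  deltas=[
    [[1,0.005,0.01,-0.07,0,0,0],[1,0.005,0.03,-0.14,0.002,-0.003,-0.01],[1,0.005,0.055,-0.208,0.002,-0.003,-0.05],[1,0.005,0.055,-0.208,0.002,-0.003,-0.1],[1,0.005,0.055,-0.208,0.002,-0.003,-0.15]],
  ],
)

```text
clock: 10.5
tool_pos: [0.4658, 0.2521, 0.206]
eef_rot: [0.739, -0.639, 0.199, -0.082]
contact_force: [0.3, -0.0, -4.9]
opening: 0.384
```

```bash
python3 st.py 0 .11
```

```text
[-1.14   0.691  0.549  2.177  0.27   0.133 -2.428] ch xyz mm [ -0.3   0.5 111.5] F ch [-1.8  0.1 -4.5] M tool [-0.48 -0.41  0.06]
shift [0.0019 0.     0.0051] turn [0.0007 0.0012 0.1504] mm [0.6 0.  1.5] deg [ 0.1  0.2 27.1]
```

>>> play_rows(
  deltas=[
    [[1,0,0,0,0,0,-0.055],[1,0,0,0,0,0,-0.11],[1,0,0,0,0,0,-0.165],[1,0,0,0,0,0,-0.22],[1,0,0,0,0,0,-0.275]],
  ],
)

```text
clock: 11.12
tool_pos: [0.4655, 0.2525, 0.207]
eef_rot: [0.939, -0.268, 0.215, 0.008]
contact_force: [0.3, 0.4, -5.5]
opening: 0.378
```

```bash
python3 st.py 0 .11
```

```text
[-1.082  0.664  0.444  2.175  0.684  0.174 -1.975] ch xyz mm [ -0.2   0.8 112.6] F ch [-2.2  0.5 -5.1] M tool [-0.02 -0.73  0.04]
shift [0.0014 0.0025 0.0088] turn [-4.000e-04  1.800e-03  4.269e-01] mm [0.4 0.8 2.6] deg [-0.1  0.3 76.8]
```

>>> play_rows(
  deltas=[
    [[1,0,0,0,0,0,-0.055],[1,0,0,0,0,0,-0.11],[1,0,0,0,0,0,-0.165],[1,0,0,0,0,0,-0.22],[1,0,0,0,0,0,-0.275]],
  ],
)

```text
clock: 11.75
tool_pos: [0.4652, 0.2529, 0.208]
eef_rot: [0.965, 0.152, 0.192, 0.097]
contact_force: [0.1, -0.6, -5.3]
opening: 0.38
```

```bash
python3 st.py 0 .11
```

```text
[-0.965  0.63   0.247  2.17   1.021  0.28  -1.446] ch xyz mm [ -0.2   1.1 113.8] F ch [-2.  -0.5 -5. ] M tool [ 0.61 -0.59  0.06]
shift [-0.0018  0.0034  0.0125] turn [-0.0021  0.0018  0.7033] mm [-0.5  1.   3.7] deg [ -0.4   0.3 126.6]
```

>>> play_rows(
  deltas=[
    [[1,0,0,0,0,0,-0.055],[1,0,0,0,0,0,-0.11],[1,0,0,0,0,0,-0.165],[1,0,0,0,0,0,-0.22],[1,0,0,0,0,0,-0.275]],
  ],
)

```text
clock: 12.38
tool_pos: [0.4649, 0.2529, 0.209]
eef_rot: [0.811, 0.544, 0.134, 0.169]
contact_force: [-0.7, 0.4, -4.9]
opening: 0.379
```

```bash
python3 st.py 0 .11
```

```text
[-0.825  0.61   0.024  2.164  1.172  0.409 -0.728] ch xyz mm [-1.000e-01  1.100e+00  1.147e+02] F ch [-2.8  0.1 -4.1] M tool [ 0.91 -0.03  0.  ]
shift [-0.0036  0.0005  0.0158] turn [-3.800e-03  6.000e-04  9.798e-01] mm [-1.1  0.1  4.7] deg [-7.000e-01  1.000e-01  1.764e+02]
```

At the half-turn, the part of the moment that follows the tool is (0.91-0.6)/2 ≈ +0.16, which is consistent with the heavy end at tool +y. Continuing.

>>> play_rows(
  deltas=[
    [[1,0,0,0,0,0,-0.055],[1,0,0,0,0,0,-0.11],[1,0,0,0,0,0,-0.165],[1,0,0,0,0,0,-0.22],[1,0,0,0,0,0,-0.275]],
  ],
)

```text
clock: 13.0
tool_pos: [0.4646, 0.2526, 0.2098]
eef_rot: [0.507, 0.834, 0.051, 0.21]
contact_force: [0.4, 0.2, -5.7]
opening: 0.381
```

```bash
python3 st.py 0 .11
```

```text
[-0.723  0.608 -0.137  2.159  1.231  0.503  0.082] ch xyz mm [1.000e-01 7.000e-01 1.156e+02] F ch [-2.1  0.3 -5.3] M tool [0.62 0.56 0.03]
shift [-0.0013 -0.002   0.0185] turn [ 0.003   0.0013 -0.7437] mm [-0.4 -0.6  5.6] deg [   0.5    0.2 -133.9]
```

>>> play_rows(
  deltas=[
    [[1,0,0,0,0,0,-0.055],[1,0,0,0,0,0,-0.11],[1,0,0,0,0,0,-0.165],[1,0,0,0,0,0,-0.22],[1,0,0,0,0,0,-0.275]],
  ],
)

```text
clock: 13.62
tool_pos: [0.4644, 0.2521, 0.2106]
eef_rot: [0.109, 0.97, -0.043, 0.213]
contact_force: [0.9, 0.3, -4.7]
opening: 0.381
```

```bash
python3 st.py 0 .11
```

```text
[-0.645  0.612 -0.258  2.156  1.264  0.575  0.919] ch xyz mm [5.000e-01 1.000e-01 1.163e+02] F ch [-1.3  0.5 -4.5] M tool [ 0.07  0.78 -0.06]
shift [ 0.0017 -0.0004  0.021 ] turn [ 0.0014  0.0023 -0.4671] mm [ 0.5 -0.1  6.3] deg [  0.3   0.4 -84.1]
```

>>> play_rows(
  deltas=[
    [[1,0,0,0,0,0,-0.055],[1,0,0,0,0,0,-0.11],[1,0,0,0,0,0,-0.165],[1,0,0,0,0,0,-0.22],[1,0,0,0,0,0,-0.275]],
  ],
)

```text
clock: 14.25
tool_pos: [0.4644, 0.2515, 0.2114]
eef_rot: [-0.309, 0.926, -0.129, 0.176]
contact_force: [0.1, 0.0, -5.3]
opening: 0.381
```

```bash
python3 st.py 0.012 .05
```

```text
[-0.582  0.619 -0.357  2.154  1.286  0.636  1.766] ch xyz mm [  1.   -0.5 117. ] F ch [-2.1  0.  -4.8] M tool [-0.58  0.41 -0.04]
shift [-0.0204 -0.0297  0.2234] turn [-0.0003  0.0025 -0.1906] mm [-6.1 -8.9 67. ] deg [ -0.1   0.4 -34.3]
```

>>> play_rows(
  deltas=[
    [[1,0,0,0,0,0,-0.05],[1,0,0,0,0,0,-0.1],[1,0,0,0,0,0,-0.15],[1,-0.01,-0.01,0.07,0,0.002,-0.19],[1,-0.02,-0.03,0.14,0,0.002,-0.19]],
  ],
)

```text
clock: 14.88
tool_pos: [0.4911, 0.2427, 0.1787]
eef_rot: [-0.568, 0.794, -0.177, 0.128]
contact_force: [-0.0, -0.2, -5.0]
opening: 0.376
```

```bash
python3 st.py 0.01 .02; python3 -c "
from h import *
snap('wrist','w7');a,_=snap('side','s7');b,_=snap('scene','sc7')
c=np.hstack([a[120:260,90:270,::-1],b[110:250,290:470,::-1]])
cv2.imwrite('pics/c7.png',cv2.resize(c,None,fx=2.2,fy=2.2,interpolation=cv2.INTER_CUBIC))"
```

```text
[-0.519  0.7   -0.381  2.132  1.405  0.644  2.299] ch xyz mm [12.7 -0.2 75.4] F ch [-2.1 -0.2 -4.6] M tool [-0.64 -0.08  0.04]
shift [-0.0004  0.0095  0.1848] turn [-0.0011  0.0006 -0.0005] mm [-0.1  2.8 55.4] deg [-0.2  0.1 -0.1]
```

View pics/c7.png

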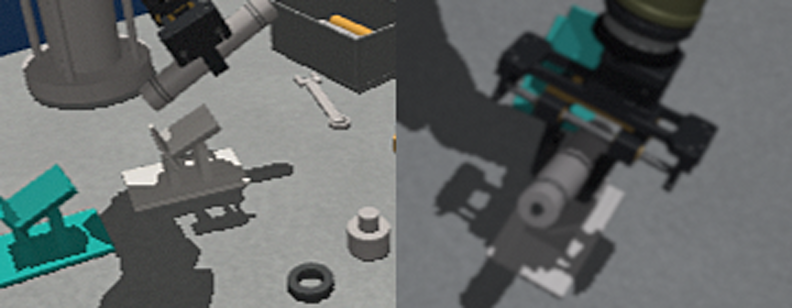

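View pics/w7.png

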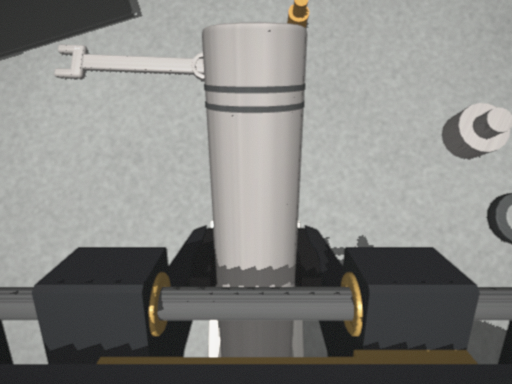

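The capsule is still level in the grip (grooves at rows 88 and 107, unchanged) and parallel to the V. I'll check its offset along the grip while descending.

Run:
```python
from h import *
Rt=R.from_quat(get_state()['eef_rot']).as_matrix();tp=get_state()['tool_pos']
for v in(88,107):
    o,d=ray('w7',255,v);a=Rt.T@(o-tp);b=Rt.T@d
    s=(-.018-a[2])/b[2];print(v,(a+s*b)*1e3)
```

```text
88 [ -1.11984187 -76.63449247 -18.        ]
107 [ -1.10808671 -70.56730951 -18.        ]
```

>>> play_rows(
  deltas=[
    [[1,0,0.005,0.05,0,0,0],[1,0,0.01,0.1,0,0,0],[1,0,0.01,0.15,0,0,0],[1,0,0.01,0.17,0,0,0],[1,0,0.01,0.185,0,0,0]],
  ],
)

```text
clock: 15.65
tool_pos: [0.5104, 0.2353, 0.1272]
eef_rot: [-0.567, 0.795, -0.177, 0.127]
contact_force: [0.2, -0.1, -4.7]
opening: 0.388
```

```bash
python3 st.py 0.008 .006
```

```text
[-0.5    0.808 -0.355  2.126  1.587  0.631  2.149] ch xyz mm [ 9.6 -1.  20.1] F ch [-1.8  0.  -4.3] M tool [-0.64 -0.08  0.07]
shift [-0.0033  0.0054  0.0469] turn [-0.0009 -0.     -0.001 ] mm [-1.   1.6 14.1] deg [-0.2 -0.  -0.2]
```

>>> play_rows(
  deltas=[
    [[1,-0.003,0.002,0.02,0,0,0],[1,-0.003,0.003,0.035,0,0,0],[1,-0.003,0.003,0.047,0,0,0],[1,-0.003,0.003,0.047,0,0,0]],
  ],
)

```text
clock: 16.15
tool_pos: [0.5158, 0.2345, 0.1141]
eef_rot: [-0.567, 0.795, -0.177, 0.127]
contact_force: [-0.1, 0.8, -2.7]
opening: 0.38
```

```bash
python3 st.py 0.008 .001;python3 -c "
from h import *
a,_=snap('side','s8');b,_=snap('scene','sc8')
c=np.hstack([a[120:260,90:270,::-1],b[110:250,290:470,::-1]])
cv2.imwrite('pics/c8.png',cv2.resize(c,None,fx=2.2,fy=2.2,interpolation=cv2.INTER_CUBIC))"
```

```text
[-0.494  0.837 -0.352  2.119  1.628  0.634  2.118] ch xyz mm [8.9 0.  5.9] F ch [-1.5  0.8 -2.3] M tool [-0.61 -0.07 -0.02]
shift [0.0001 0.0031 0.0162] turn [-0.001   0.     -0.0011] mm [0.  0.9 4.9] deg [-0.2  0.  -0.2]
```

View pics/c8.png

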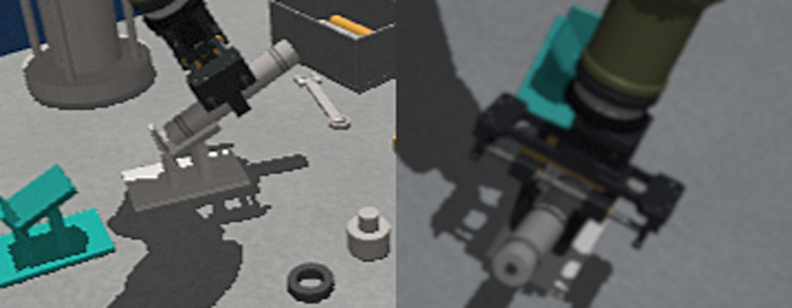

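The capsule sits just in the V with its low end short of the stop. Now small steps down, watching the force.

>>> play_rows(
  deltas=[
    [[1,0,0,0.007,0,0,0],[1,0,0,0.007,0,0,0]],
  ],
)

```text
clock: 16.5
tool_pos: [0.5168, 0.2344, 0.1125]
eef_rot: [-0.567, 0.795, -0.177, 0.127]
contact_force: [-0.4, 0.1, -1.9]
opening: 0.382
```

```bash
python3 st.py 0.008 .001
```

```text
[-0.493  0.84  -0.352  2.118  1.634  0.634  2.114] ch xyz mm [9.1 0.2 4.1] F ch [-1.1 -0.  -1.6] M tool [-0.54 -0.08  0.04]
shift [0.0007 0.0038 0.0102] turn [-0.0011  0.0002 -0.0012] mm [0.2 1.1 3.1] deg [-0.2  0.  -0.2]
```

>>> play_rows(
  deltas=[
    [[1,0,0,0.007,0,0,0],[1,0,0,0.007,0,0,0]],
  ],
)

```text
clock: 16.75
tool_pos: [0.5178, 0.2342, 0.1107]
eef_rot: [-0.567, 0.795, -0.177, 0.128]
contact_force: [-0.0, -0.1, 0.4]
opening: 0.384
```

```bash
python3 st.py 0.008 .001
```

```text
[-0.491  0.844 -0.352  2.117  1.64   0.635  2.11 ] ch xyz mm [9.3 0.4 2. ] F ch [ 0.2 -0.1  0.4] M tool [-0.54 -0.09  0.02]
shift [0.0012 0.0044 0.0032] turn [-0.0012  0.0002 -0.0012] mm [0.4 1.3 1. ] deg [-0.2  0.  -0.2]
```

The V is now carrying the capsule's weight (Fz went from -5 to 0). Sliding down-slope towards the stop.

>>> play_rows(
  deltas=[
    [[1,0,0.01,0.001,0,0,0],[1,0,0.02,0.001,0,0,0],[1,0,0.02,0.001,0,0,0]],
  ],
)

```text
clock: 17.12
tool_pos: [0.5124, 0.236, 0.1077]
eef_rot: [-0.567, 0.794, -0.177, 0.127]
contact_force: [0.8, -0.7, -0.5]
opening: 0.386
```

```bash
python3 st.py 0. 0.
```

```text
[-0.498  0.85  -0.357  2.127  1.654  0.642  2.083] ch xyz mm [2.8 0.3 1.7] F ch [ 0.7 -0.4 -0.8] M tool [-0.41 -0.01  0.01]
shift [0.0011 0.0094 0.0055] turn [-0.001   0.0002 -0.001 ] mm [0.3 2.8 1.7] deg [-0.2  0.  -0.2]
```

>>> play_rows(
  deltas=[
    [[1,0,0.007,0,0,0,0],[1,0,0.01,0,0,0,0]],
  ],
)

```text
clock: 17.38
tool_pos: [0.5096, 0.2369, 0.1063]
eef_rot: [-0.567, 0.794, -0.177, 0.127]
contact_force: [1.4, -1.2, 0.6]
opening: 0.386
```

```bash
python3 st.py 0. 0.
```

```text
[-0.502  0.852 -0.359  2.132  1.66   0.646  2.07 ] ch xyz mm [-0.4  0.3  1.6] F ch [ 1.8 -0.7 -0.2] M tool [-0.24  0.01 -0.05]
shift [ 0.0011 -0.0012  0.0054] turn [-0.001   0.0002 -0.0009] mm [ 0.3 -0.4  1.6] deg [-0.2  0.  -0.2]
```

>>> play_rows(
  deltas=[
    [[1,0,0.007,0.001,0,0,0],[1,0,0.007,0.001,0,0,0]],
  ],
)

```text
clock: 17.62
tool_pos: [0.5077, 0.2375, 0.1049]
eef_rot: [-0.567, 0.794, -0.177, 0.127]
contact_force: [0.8, -0.9, -0.8]
opening: 0.384
```

```bash
python3 st.py 0. 0.
```

```text
[-0.504  0.855 -0.361  2.135  1.665  0.649  2.061] ch xyz mm [-2.8  0.2  1.2] F ch [ 0.7 -0.6 -1.2] M tool [-0.42  0.11 -0.06]
shift [ 0.0007 -0.0093  0.0042] turn [-0.0008  0.0001 -0.0008] mm [ 0.2 -2.8  1.3] deg [-0.1  0.  -0.2]
```

>>> play_rows(
  deltas=[
    [[1,0,0.007,0.001,0,0,0],[1,0,0.007,0.001,0,0,0]],
  ],
)

```text
clock: 17.88
tool_pos: [0.5076, 0.2374, 0.1046]
eef_rot: [-0.566, 0.794, -0.178, 0.128]
contact_force: [4.6, -1.4, 2.9]
opening: 0.385
```

```bash
python3 st.py 0. 0.;python3 -c "
from h import *
a,_=snap('side','s9');b,_=snap('scene','sc9')
c=np.hstack([a[150:230,125:225,::-1],b[160:240,320:420,::-1]])
cv2.imwrite('pics/c9.png',cv2.resize(c,None,fx=4,fy=4,interpolation=cv2.INTER_CUBIC))"
```

```text
[-0.506  0.856 -0.362  2.137  1.671  0.654  2.051] ch xyz mm [-3.   0.1  0.9] F ch [5.6 0.1 0.7] M tool [ 0.63 -0.   -0.08]
shift [ 0.0004 -0.0098  0.0032] turn [-0.0021 -0.     -0.0012] mm [ 0.1 -2.9  1. ] deg [-0.4 -0.  -0.2]
```

View pics/c9.png

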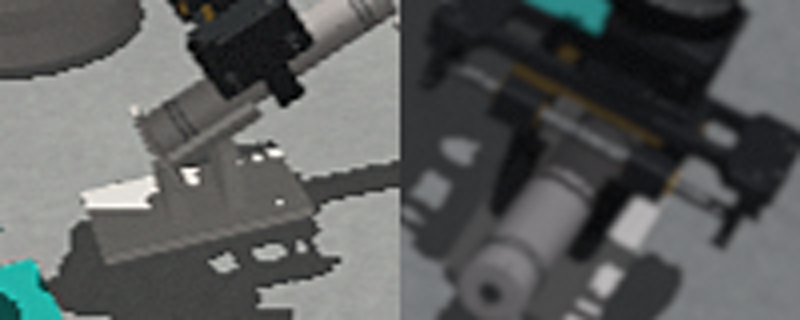

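Motion stopped at x ≈ -3 mm with Fx up to 5.6 N, so the stop has been reached. One more small push will confirm it.

>>> play_rows(
  deltas=[
    [[1,0,0.01,0.003,0,0,0],[1,0,0.01,0.003,0,0,0]],
  ],
)

```text
clock: 18.23
tool_pos: [0.5077, 0.2374, 0.1043]
eef_rot: [-0.565, 0.794, -0.181, 0.13]
contact_force: [3.5, -2.7, 11.6]
opening: 0.389
```

```bash
python3 st.py 0. 0.
```

```text
[-0.509  0.859 -0.363  2.14   1.681  0.662  2.037] ch xyz mm [-3.   0.2  0.7] F ch [ 8.6 -1.4  8.7] M tool [ 1.16  0.29 -0.18]
shift [ 0.0006 -0.0101  0.0024] turn [-0.0041 -0.     -0.0017] mm [ 0.2 -3.   0.7] deg [-0.7 -0.  -0.3]
```

It's home: x didn't change under the extra push. Releasing.

>>> play_rows(
  deltas=[
    [[0.1,0,0,-0.002,0.003,0,0.001],[0,0,0,-0.002,0.003,0,0.001],[-0.3,0,0,-0.002,0.003,0,0.001],[-0.6,0,0,-0.002,0.003,0,0.001],[-0.8,0,0,-0.002,0.003,0,0.001]],
  ],
)

```text
clock: 18.85
tool_pos: [0.5073, 0.2375, 0.1047]
eef_rot: [-0.564, 0.794, -0.184, 0.133]
contact_force: [0.2, 0.0, -0.4]
opening: 0.819
```

```bash
python3 st.py 0. 0.12;python3 -c "
from h import *
a,_=snap('side','s10');b,_=snap('scene','sc10')
c=np.hstack([a[150:230,125:225,::-1],b[160:240,320:420,::-1]])
cv2.imwrite('pics/c10.png',cv2.resize(c,None,fx=4,fy=4,interpolation=cv2.INTER_CUBIC))"
```

```text
[-0.514  0.86  -0.363  2.145  1.692  0.672  2.018] ch xyz mm [-3.2  0.1  1.2] F ch [-0.   0.1 -0.5] M tool [-0.42 -0.04 -0.01]
shift [ 0.0004 -0.0195 -0.3958] turn [-0.0069 -0.0001 -0.0026] mm [ 1.000e-01 -5.800e+00 -1.187e+02] deg [-1.3 -0.  -0.5]
```

View pics/c10.png

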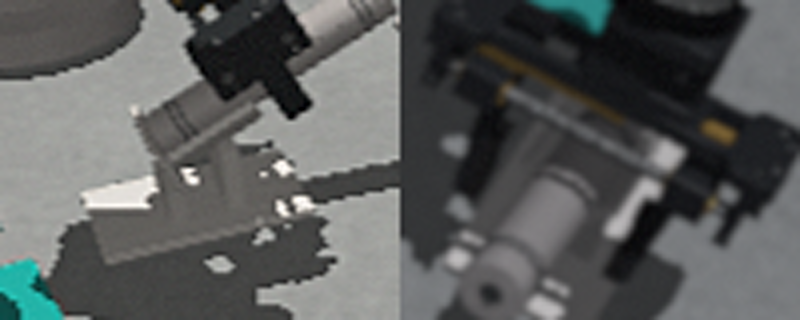

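The capsule hasn't moved, and contact force is zero with the fingers open. Retracting straight back.

>>> play_rows(
  deltas=[
    [[-1,0,0,-0.06,0,0,0],[-1,0,0,-0.15,0,0,0],[-1,0,0,-0.25,0,0,0],[-1,0,0,-0.35,0,0,0],[-1,0,0,-0.45,0,0,0]],
  ],
)

```text
clock: 19.58
tool_pos: [0.4503, 0.2568, 0.2267]
eef_rot: [-0.564, 0.794, -0.184, 0.133]
contact_force: [0.5, 0.1, -0.1]
opening: 1.0
```

```bash
python3 st.py 0. 0.12;python3 -c "
from h import *
a,_=snap('side','s11');b,_=snap('scene','sc11')
c=np.hstack([a[:,:,::-1][130:250,90:290],b[:,:,::-1][120:240,260:460]])
cv2.imwrite('pics/c11.png',cv2.resize(c,None,fx=2,fy=2,interpolation=cv2.INTER_CUBIC))"
```

```text
[-0.589  0.594 -0.413  2.161  1.253  0.701  2.349] ch xyz mm [ -6.2   0.  137.2] F ch [ 0.3  0.3 -0.3] M tool [-0.41 -0.02  0.07]
shift [-0.0001 -0.0194  0.0578] turn [-0.007  -0.0001 -0.0026] mm [-0.  -5.8 17.3] deg [-1.3 -0.  -0.5]
```

View pics/c11.png

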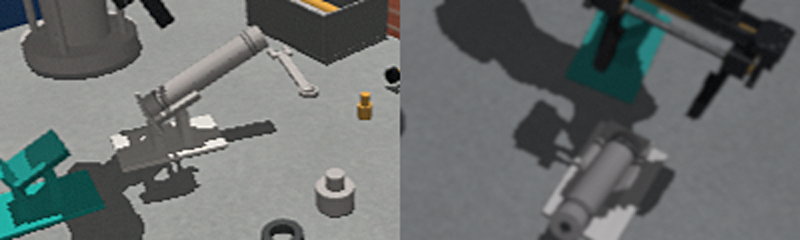

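View pics/s11.png

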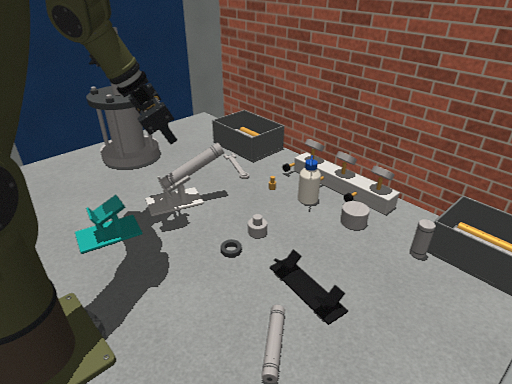

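View pics/sc11.png

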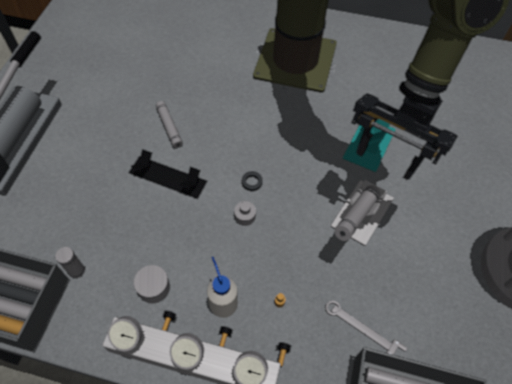

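The views show the capsule lying in the aluminium channel at side (190,168), leaning up from the stop. The bottle stands at side (310,183) and scene (222,290), unmoved. After a quick stability check I'll hand in.

```bash
python3 -c "
from h import *
for i in range(8): vision.snapshot('side')
a,_=snap('side','s12');p=load('s11')[0]
d=np.abs(a.astype(int)-p.astype(int)).sum(2)>60
print('changed px channel',d[140:215,140:230].sum(),'bottle vs start',(np.abs(a.astype(int)-load('s'+'ide0')[0].astype(int)).sum(2)>60)[155:210,295:325].sum())
print(get_state()['contact_force'],get_state()['clock'])
print(r.finish_job())"
```

```text
changed px channel 51 bottle vs start 1
[0.0270859  0.36447839 0.01103657] 20.125
the job is handed in; nothing more can be done
None
```

```bash
python3 -c "
from h import load
import numpy as np
d=np.abs(load('s12')[0].astype(int)-load('s11')[0].astype(int)).sum(2)>60
v,u=np.nonzero(d[140:215,140:230]);print(np.c_[u+140,v+140][::3].tolist())"
```

```text
[[176, 140], [175, 141], [173, 142], [176, 142], [173, 143], [172, 144], [173, 176], [169, 180], [171, 186], [175, 192], [154, 201], [179, 206], [178, 207], [174, 208], [140, 211], [176, 213], [188, 213]]
```

The long capsule is lying in the aluminium channel with its heavy end down against the stop, released, and I handed the job in at about 20 s. No verdict was reported.

- **Heavy end:** I gripped the capsule by the middle at 60 N, the gripper's maximum; the advice was about 80 N. It did not turn noticeably in the grip. The lifted moment averaged 0.196 N m, inside the expected range, and the heavy side stayed the same as the tool turned.
- **Detour:** the first approach to the channel ran into the limits of joints 6 and 7. I lifted the capsule again, spun the tool a full turn to another arm configuration, and lowered it from there.
- **Against the stop:** sliding down the slope, it stopped 3 mm past my camera estimate, at a push of 5.6 N. It did not move further when pushed to 8.6 N, so I read the 3 mm as measurement error.
- **Last checks:** after release the force on the tool was about 0 N. The capsule showed no shift between the last two pictures, 0.5 s apart. The few changed pixels were at the fingertip and scattered around the channel, mostly along shadow edges. The bottle had not moved and the turquoise look-alike was not touched.
- **Not settled by the force reading:** with the tool tilted 25° the moment reading has an offset of about 0.75 N m. I relied on the readings taken with the tool pointing straight down.

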